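# Unlock the infeed gate and roll a nut log under the raised knife

## Task

Make the nut cutter safe and load it: turn the ball-headed lock lever all the way round to its far stop, which alone frees the gate, then swing the gate bar fully open until it lies alongside the track. Take the wooden paddle and with it, never with the gripper itself, gently roll the nut log along the track until it drops into the shallow cradle against the end stop; let go of the paddle standing upright in the track right behind the log as a chock. Do not lift the log, force the gate, or disturb the other things on the table.

Things in the scene. Friction and masses are not known exactly. Their poses are not given: they have to be found in the camera images.
- station: Fixed steel cutting station. Origin on the table under the track's middle; x across the track (levers on its -x side), y along it the way the log must roll, z up. Track floor 12 mm above the table, flat, y -185 to +121 mm, 128 mm wide between side walls 8 mm thick with tops 30 mm above the table; open at the -y end. A 12 mm plate, x -180 to -70, y -138 to +28 mm, carries the levers.
- cradle (a point): Where the loaded log's centre belongs (34 mm above the table, 134 mm along the track; 1 mm play). The cradle is a shallow recess: 13 mm before this point the track floor steps down by 3 mm (to 9 mm above the table), and 26 mm beyond it is the face of the end stop, whose top is 50 mm above the table. Axes as the station.
- knife (a point): Hinge of the raised knife behind the end stop, 62 mm above the table; fixed. The knife rises from it to about 235 mm, leaning away to station +y; it takes up x +-25 mm and y -20 to +120 mm about this point.
- lock_pivot (a point): Upright axis of the lock lever (on the station, 12 mm above the table).
- lock (a joint): Lock lever's angle, rad, anticlockwise from above, 0 to 1.70 (far stop); starts at 0 to 0.25. At 0 the arm points from its pivot along 205 degrees (from station x towards y; so mostly -x), at 1.70 along 302 degrees (beside the track). Friction 0.12 N m; stays where it is left. A sector plate under it blocks the gate until the lever is beyond about 1.5.
- lock_ball (a point): Centre of the black ball (30 mm diameter) on top of the lock lever's upright post, 60 mm from the lock pivot, 116 mm above the table. The post below it is 16 mm thick, free from 69 to 101 mm above the table; the lever's flat arm (18 mm wide) lies at 57 to 69 mm.
- gate_pivot (a point): Upright axis of the gate (on the station, 12 mm above the table).
- gate (a joint): Gate's angle, rad, anticlockwise from above: 0 shut (bar across the track along station +x), 1.57 fully open (bar along station +y, beside the track on its -x side). Starts nearly shut and can move only about 0.1 until the lock lever is at its far stop. Friction 0.12 N m; stays where it is left.
- gate_post (a point): Point on the gate's upright black post (plain cylinder, 18 mm diameter, 53 to 125 mm above the table), 75 mm from the gate pivot; the point is 100 mm above the table. The gate's bar is 150 mm long from the pivot, 14 mm thick, 33 to 53 mm above the table; a 37 mm tail sticks out the other way.
- log: Hard nut-brittle log: cylinder 50 mm in diameter, 116 mm long, 0.2 to 0.4 kg, lying across the track before the shut gate (gap 4 to 40 mm). Origin at its centre, 37 mm above the table; x along its axis (it may be turned about that). Rolls freely.
- paddle_grip (a point): Centre of the upright handle of the loose wooden paddle, 85 mm above its underside. Handle 40 mm along x, 22 mm along y, 70 mm high (50 to 120 mm above the underside); below it the flat pushing block, 100 mm along x, 28 mm along y (faces +y and -y push alike), 50 mm high. Stands upright on the table, left or right of the station; 0.22 kg.
- jar: Bystander: brown glass jar, 76 mm in diameter, 105 mm high, origin at the centre of its underside. Jar, carton and paddle swap places.
- carton: Bystander: cardboard carton 85 x 60 mm, 95 mm high, origin at the centre of its underside.
- cup: Bystander: white cup 64 mm in diameter, 62 mm high, beside the station near the end of the opened gate; origin at the centre of its underside.
There are look-alikes about, which are no part of the job. Leave any blue or purple look-alike of the log alone. Leave any blue look-alike of the part that bears paddle_grip alone.

How it is judged:
On the way, in this order (a step that is already met when the one before it is completed fails the run):
1. the lock lever is turned to its far stop (beyond 1.55 rad) while the gate is still shut (value of joint lock above 1.55 rad and value of joint gate below 0.3 rad), for 0.2 s.
2. the gate is swung fully open (beyond 1.4 rad) (value of joint gate above 1.4 rad and value of joint lock above 1.5 rad), for 0.2 s.
3. the paddle pushes the log along the track past the gate (contact force between log and paddle above 0.02 N and y of log in the frame of station between 0.02 and 0.12 m).
At the end, for the whole second after the job is handed in: Lock beyond 1.5 rad, gate beyond 1.4 rad; log at rest in the cradle (axis 125 to 141 mm along the track, within 12 mm of its middle, square within 0.12 rad); paddle standing upright (0.1 rad) on the track floor behind it, centre 30 to 110 mm along the track, within 25 mm of its middle (all of step 2 and y of log in the frame of station between 0.125 and 0.141 m and x of log in the frame of station between -0.012 and 0.012 m and z of log in the frame of station between 0.029 and 0.036 m and angle between the x axis of log and the x axis of station, either way round below 0.12 rad and linear speed of log below 0.02 m/s and angle between paddle_grip's own z axis and vertical below 0.1 rad and x of paddle_grip in the frame of station between -0.025 and 0.025 m and y of paddle_grip in the frame of station between 0.03 and 0.11 m and z of paddle_grip in the frame of station between 0.09 and 0.104 m); the robot touches nothing.
It fails at once if the gripper or arm pushes the log (contact force between any of the fingers, the arm and log above 0.5 N).
It fails at once if the log is lifted (z of log in the frame of station above 0.055 m).
It fails at once if the log is sent rolling fast (over 0.35 m/s) (linear speed of log above 0.35 m/s).
It fails at once if the gate is forced past the lock (value of joint gate above 0.3 rad and value of joint lock below 1.2 rad).
It fails at once if a bystander is disturbed (moved over 25 mm) (distance of any of jar, carton, cup from where it was at the start of the episode above 0.025 m).
It also fails if it takes over 72 s, if anything falls off the work surface, if the arm or the gripper's body presses on something with over 40 N, if the wrist force passes 120 N, or if a joint passes its speed limit or range.

## Robot

A 6-joint arm with a two-finger parallel gripper is mounted at the origin on the work surface. World frame = base frame: x ahead of the robot, y to its left, z up, the work surface at z = 0. Lengths are in m, angles in rad, forces in N, time in s.
With the tool pointing down it reaches from about 0.35 to 0.775 m from the base axis. Payload 7.3 kg.
Tool frame: the origin (TCP) lies at the very end of the fingers, on their centre line; the grasp point (between the pads) lies 19 mm behind it (robot.tcp_to_grasp is the distance from the TCP to the grasp point, in m); z points along the fingers, y is the direction in which the jaws open and shut (so a half turn about z gives the same grasp; the last joint's range is limited). The gripper opens to 92 mm and grips with 3 to 60 N. Pads are 19 mm wide; open, the fingers measure 130 mm over their backs; the gripper's body (75 mm by 190 mm) begins 47 mm behind the grasp point.
Start: joints at [-1.428, 0.342, 1.524, -0, 1.275, -0.146], TCP at [0.15, -0.503, 0.227] pointing down, gripper open.
Joint ranges: [-2.53, 2.53], [-0.77, 2.02], [0.04, 2.7], [-1, 4.14], [0.28, 2.66], [-3.11, 3.11]. Speed limits (rad/s): [2.57, 2.57, 3.14, 3.14, 3.14, 3.14].

## Interface

Orientations are given as [roll, pitch, yaw] about the fixed x, y, z axes, in that order (R = Rz(yaw) Ry(pitch) Rx(roll)).
In Python, from cell import robot gives the robot as it stands.
- The arm moves only by the tool arm_command, never from a script. Its argument "motion" is a list that holds one entry, the list of rows, each a list of 7 numbers: the turn, a rotation vector about the tool's x, y, z in units of 90 degrees (1.0 is 90 degrees), then the shift along the tool's x, y, z in units of 30 cm (1.0 is 30 cm), then the opening, from -1 (shut) to 1 (fully open). In form: [[[wx, wy, wz, tx, ty, tz, grip], ...]]. A call has 1 to 8 rows; each row is the pose to reach, as a shift and turn from the pose commanded when the call began, along the tool's axes at that moment; what a row does not reach only later rows make up. A row lasts 1/10 s, in which the tool goes at most 50 mm and 8.59 degrees, less where a joint would pass 70% of its speed; a pose out of reach is approached as far as the arm can. A call with a number of a shift or a turn outside -1 to 1 is refused whole. A call with a gripper value outside its range is refused whole. The fingers move at their own pace and stop on an object; "grip_force" is the grip in N (left out, the last holds). Time passes only in rows, so rows that repeat a pose let the fingers close. It gives the time, the measured TCP pose, the force and the opening at its end, in the units of the state.
- robot.observe(): the state, without advancing time (a new reading comes with each control period).
- robot.read_camera(name): name is "scene" or "top"; returns a dict with "image" (480x640x3 uint8, red, green, blue), "z_map" (480x640 float32, m along the optical axis (not along the pixel's ray), 0 where there is no reading), "fov_y" (degrees; the focal length in pixels is half the picture's height over the tangent of half this angle, whatever the lens; pixels are square), "cx", "cy" (the principal point, pixels), "cam_to_world" (4x4, takes a point from camera to world coordinates). Camera axes: x right, y down, z forward; pixel columns grow to the right and rows downward; lengths in m; the calibration is good to about 2 mm. A picture is of the moment at which its call begins.
- robot.hand_in(): hands the job in, once; it reports no verdict.
The state is a dict: "time": time; "qpos": joint angles; "qvel": joint speeds; "joint_efforts": joint torques, N m; "tool_pos": TCP position; "tool_rot": TCP orientation; "contact_force": force on the tool from outside, world axes, zero at the start; "torque": the same for the moment, N m; "opening": finger opening in m.
Only numpy, scipy, OpenCV 4.12 (cv2) and the standard library are available. Lean on these libraries where they do the work, as an engineer would, in place of code of your own. Each camera call takes 0.05 s, during which the arm holds its last target.

## Working session

There is one attempt and no reset: what is moved stays moved. The work goes in short steps, Python scripts to look and compute and a tool call to move; the robot and the scene stay as the last step left them, time stands still between calls to the robot, and variables do not carry over. Pictures are saved under pics/ and viewed, and the job is handed in when it is done.

Besides the shell and the picture viewer there is one more tool, called after ">>>" in YAML: its name, and indented under it one key for each argument. arm_command: Moves the arm, as the interface text tells. Its arguments: {"type":"object","properties":{"motion":{"type":"array"},"grip_force":{"type":"number"}},"required":["motion"]}

```bash
ls; mkdir -p pics; python3 - <<'E'
from cell import robot
import cv2,numpy as np
s=robot.observe(); print({k:np.round(v,3) for k,v in s.items()})
for n in ("scene","top"):
    c=robot.read_camera(n); cv2.imwrite(f"pics/{n}0.png",c["image"][:,:,::-1]); np.savez(f"{n}0.npz",**c)
    print(n,c["fov_y"],c["cx"],c["cy"],np.round(c["cam_to_world"],3))
E
```

```text
pics
{'time': np.float64(0.0), 'qpos': array([-1.428,  0.343,  1.525, -0.   ,  1.275, -0.146]), 'qvel': array([-0.001,  0.002,  0.001,  0.001,  0.003,  0.   ]), 'joint_efforts': array([  0.   , -43.124, -24.422,   0.072,   0.056,  -0.   ]), 'tool_pos': array([ 0.149, -0.503,  0.226]), 'tool_rot': array([-3.14 , -0.   ,  0.289]), 'contact_force': array([ 0.585,  0.467, -0.315]), 'torque': array([ 0.024, -0.03 ,  0.04 ]), 'opening': np.float64(0.092)}
scene 50.979921729667986 319.18227580497353 239.4746034824628 [[-0.085  0.787 -0.611  1.243]
 [ 0.996  0.063 -0.058  0.095]
 [-0.007 -0.613 -0.79   1.07 ]
 [ 0.     0.     0.     1.   ]]
top 51.69868961336288 316.00527422864997 238.6155908928488 [[-0.005 -0.997  0.082  0.399]
 [-1.     0.004 -0.011  0.029]
 [ 0.01  -0.082 -0.997  1.16 ]
 [ 0.     0.     0.     1.   ]]
```

View pics/top0.png

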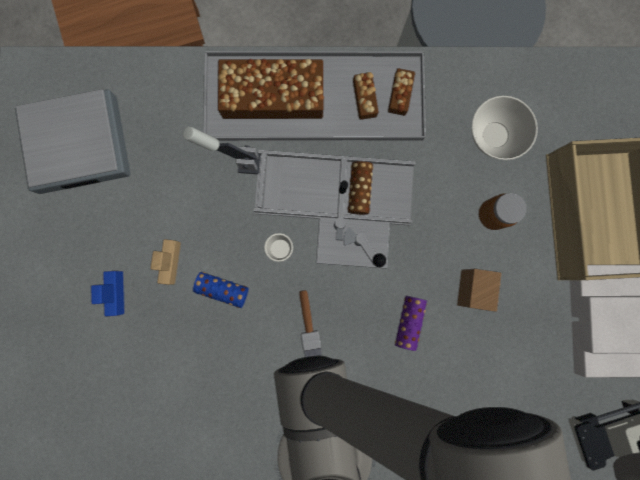

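View pics/scene0.png

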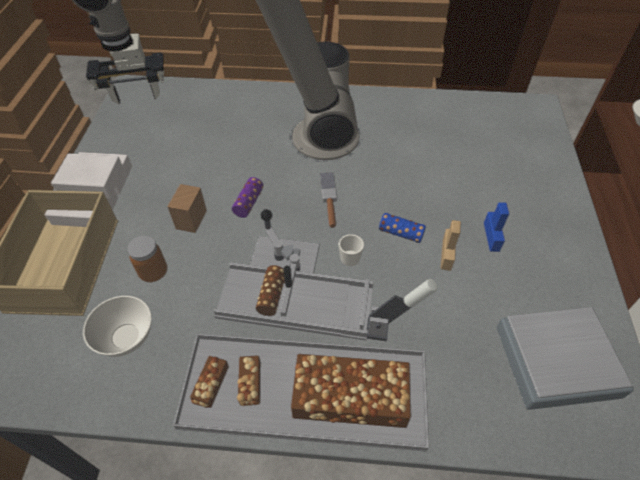

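```bash
cat > h.py <<'E'
import numpy as np,cv2
def cloud(c):
    z=c["z_map"].astype(float);f=240/np.tan(np.radians(float(c["fov_y"]))/2)
    v,u=np.mgrid[:480,:640]
    P=np.stack([(u-float(c["cx"]))/f*z,(v-float(c["cy"]))/f*z,z],-1)
    T=c["cam_to_world"];W=P@T[:3,:3].T+T[:3,3];W[z<=0]=np.nan
    return W
def proj(c,p):
    f=240/np.tan(np.radians(float(c["fov_y"]))/2);T=np.linalg.inv(c["cam_to_world"])
    q=T[:3,:3]@np.array(p)+T[:3,3];return q[0]/q[2]*f+float(c["cx"]),q[1]/q[2]*f+float(c["cy"])
E
python3 - <<'E'
from h import *
c={n:dict(np.load(n+"0.npz")) for n in("top","scene")}
for n in c:
    W=cloud(c[n]); c[n]["W"]=W
    m=W[...,2]
    print(n,"table z",np.nanmedian(m[(abs(m)<.03)]))
W=c["top"]["W"]
for (u,v) in [(380,259),(343,186),(339,228),(360,187),(170,262),(158,262),(279,246),(510,208),(480,288),(255,152),(414,160),(410,222),(255,210),(343,157),(345,230)]:
    print((u,v),np.round(W[v,u],3))
# ortho map 1mm of region from both clouds, px=1mm: x .2..0.8, y -.5..0.6
for n in c:
    W=c[n]["W"].reshape(-1,3);I=c[n]["image"].reshape(-1,3)
    ok=np.isfinite(W[:,0])&(W[:,0]>.2)&(W[:,0]<.8)&(abs(W[:,1])<.4);W=W[ok];I=I[ok]
    im=np.zeros((600,800,3),np.uint8)
    r=((.8-W[:,0])*1000).astype(int);q=((.4-W[:,1])*1000).astype(int)
    o=np.argsort(W[:,2])
    for dr in (0,1):
      for dq in (0,1):
        im[np.clip(r[o]+dr,0,599),np.clip(q[o]+dq,0,799)]=I[o][:,::-1]
    cv2.imwrite(f"pics/ortho_{n}.png",im)
E
```

```text
top table z 0.0005450152099086836
scene table z 0.0003892483946192904
(380, 259) [ 0.44  -0.115  0.132]
(343, 186) [ 0.595 -0.04   0.124]
(339, 228) [ 0.513 -0.035  0.053]
(360, 187) [ 0.604 -0.082  0.066]
(170, 262) [0.438 0.34  0.061]
(158, 262) [0.436 0.348 0.122]
(279, 246) [0.476 0.103 0.005]
(510, 208) [ 0.55  -0.402  0.102]
(480, 288) [ 0.378 -0.335  0.092]
(255, 152) [0.683 0.153 0.068]
(414, 160) [ 0.681 -0.219 -0.002]
(410, 222) [ 0.529 -0.2    0.027]
(255, 210) [0.558 0.157 0.027]
(343, 157) [ 0.681 -0.047  0.03 ]
(345, 230) [ 0.512 -0.051  0.016]
```

View pics/ortho_top.png

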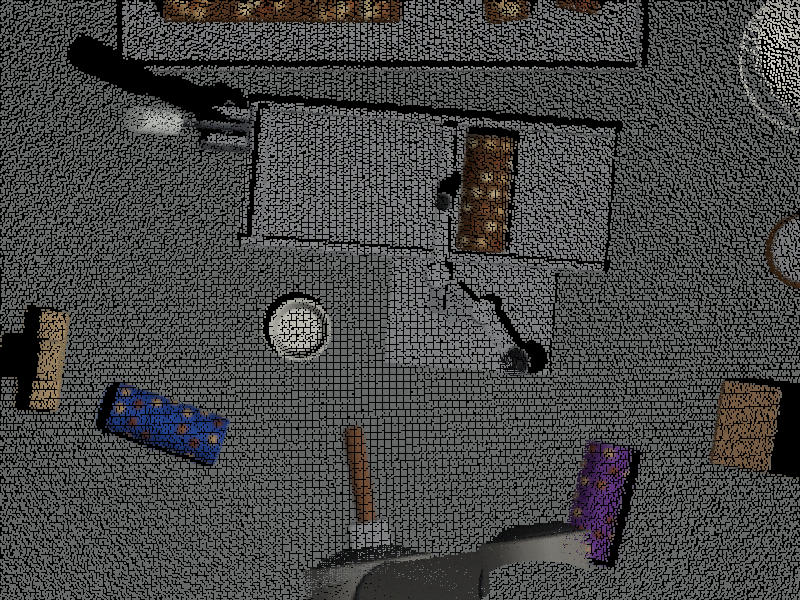

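```bash
python3 - <<'E'
from h import *
c={n:dict(np.load(n+"0.npz")) for n in("top","scene")}
for n in c:
    W=cloud(c[n]).reshape(-1,3)
    W=W[np.isfinite(W[:,0])]
    B=W[(W[:,0]>.5)&(W[:,0]<.72)&(W[:,1]>-.25)&(W[:,1]<.2)]
    wt=B[(B[:,2]>.027)&(B[:,2]<.033)]
    for nm,side in (("far",wt[:,0]>.64),("near",wt[:,0]<.58)):
        p=wt[side]; 
        l=cv2.fitLine(p[:,:2].astype(np.float32),cv2.DIST_HUBER,0,.01,.01).ravel()
        print(n,nm,len(p),l,"x range",p[:,0].min(),p[:,0].max(),"y rng",p[:,1].min(),p[:,1].max(),"x@y=0",l[2]-l[3]*l[0]/l[1])
    fl=B[(B[:,2]>.009)&(B[:,2]<.015)]
    print("floor y", fl[:,1].min(),fl[:,1].max(),np.median(fl[:,2]))
    def cl(nm,lo,hi,zl,zh):
        p=W[(W[:,0]>lo[0])&(W[:,0]<hi[0])&(W[:,1]>lo[1])&(W[:,1]<hi[1])&(W[:,2]>zl)&(W[:,2]<zh)]
        if len(p): print(nm,len(p),np.round(p.mean(0),4),np.round(p.min(0),3),np.round(p.max(0),3),cv2.minAreaRect((p[:,:2]*1000).astype(np.float32)))
    cl("ball",(.4,-.16),(.48,-.08),.118,.14)
    cl("post",(.56,-.08),(.63,-.0),.115,.13)
    cl("padhandle",(.38,.28),(.5,.41),.115,.13)
    cl("padblock",(.38,.28),(.5,.41),.043,.056)
    cl("log",(.54,-.14),(.68,-.06),.056,.07)
    cl("cup",(.42,.05),(.54,.15),.056,.07)
    cl("jar",(.48,-.46),(.62,-.34),.1,.11)
    cl("carton",(.3,-.4),(.45,-.27),.088,.1)
    cl("gatebar",(.50,-.08),(.68,.0),.045,.056)
    cl("stopEnd",(.54,.12),(.7,.2),.045,.054)
E
```

```text
top far 458 [0.0711931  0.9974626  0.6843118  0.00759758] x range 0.6552881707222967 0.6985397131177553 y rng -0.2144486782764255 0.19373858043798736 x@y=0 0.6837695
top near 469 [ 0.08015615  0.9967823   0.5463537  -0.01614197] x range 0.5155238031459095 0.5784349039829952 y rng -0.2019851504792249 0.15875494603539284 x@y=0 0.54765177
floor y -0.21365720731825405 0.19901754586634263 0.011754805889113706
ball 147 [ 0.4389 -0.1149  0.1263] [ 0.426 -0.129  0.118] [ 0.453 -0.101  0.134] ((438.76446533203125, -115.3228759765625), (28.04915428161621, 26.95315170288086), 36.10939407348633)
post 59 [ 0.5989 -0.043   0.1237] [ 0.591 -0.051  0.116] [ 0.608 -0.036  0.128] ((599.5836791992188, -43.16002655029297), (15.130671501159668, 16.80797576904297), 89.4525375366211)
padhandle 204 [0.4401 0.3507 0.1198] [0.42  0.339 0.115] [0.46  0.363 0.125] ((440.1571350097656, 351.4289245605469), (22.31277084350586, 39.99343490600586), 85.12620544433594)
padblock 453 [0.4351 0.3422 0.0496] [0.381 0.28  0.043] [0.491 0.371 0.056] ((435.4942626953125, 320.1218566894531), (91.89420318603516, 101.3849563598
[... 2623 characters left out ...]
 0.1046] [ 0.518 -0.434  0.1  ] [ 0.586 -0.369  0.11 ] ((551.0692138671875, -401.1234130859375), (66.25933837890625, 64.48357391357422), 20.148157119750977)
carton 587 [ 0.3785 -0.3421  0.0944] [ 0.331 -0.378  0.088] [ 0.422 -0.308  0.1  ] ((375.47601318359375, -343.3379821777344), (63.40154266357422, 88.5934829711914), 81.7994613647461)
gatebar 482 [ 0.6019 -0.0507  0.0517] [ 0.5   -0.079  0.045] [ 0.677 -0.024  0.056] ((588.5099487304688, -51.17353057861328), (177.0074462890625, 55.77460861206055), 0.2740921378135681)
stopEnd 229 [0.6372 0.1457 0.0497] [0.564 0.133 0.045] [0.696 0.199 0.054] ((630.4520874023438, 169.81260681152344), (66.17211151123047, 130.2002716064453), 85.5137710571289)
```

View pics/ortho_scene.png

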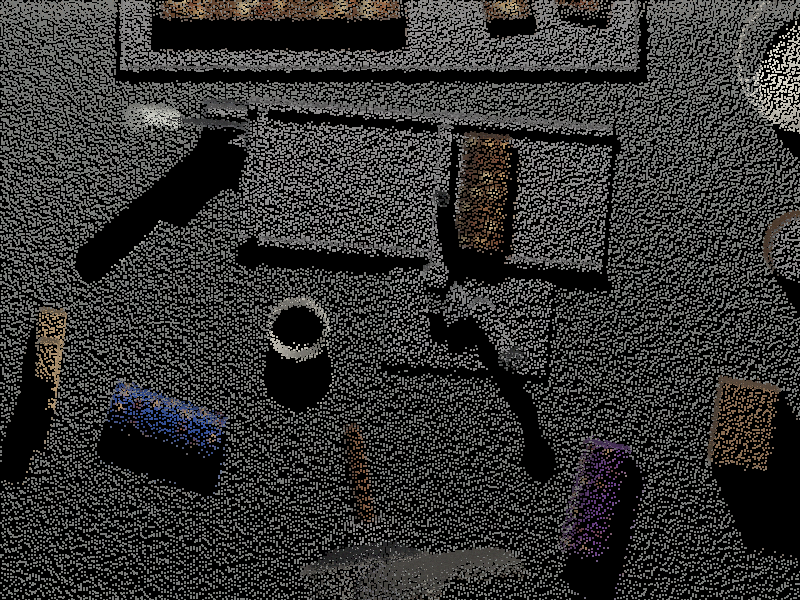

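```bash
python3 - <<'E'
from h import *
c={n:dict(np.load(n+"0.npz")) for n in("top","scene")}
a=c["top"]["image"][140:275,250:420,::-1];b=c["scene"]["image"][200:345,205:395,::-1]
a=cv2.resize(a,None,fx=4,fy=4,interpolation=cv2.INTER_CUBIC);b=cv2.resize(b,None,fx=4,fy=4,interpolation=cv2.INTER_CUBIC)
cv2.imwrite("pics/za.png",a);cv2.imwrite("pics/zb.png",b)
yw=-.0757;X=np.array([np.cos(yw),np.sin(yw)]);Y=np.array([-np.sin(yw),np.cos(yw)])
for n in c:
    W=cloud(c[n]).reshape(-1,3);W=W[np.isfinite(W[:,0])]
    O=np.array([.616,0]);d=W[:,:2]-O;S=np.c_[d@X,d@Y,W[:,2]]
    m=lambda xl,xh,yl,yh,zl,zh:S[(S[:,0]>xl)&(S[:,0]<xh)&(S[:,1]>yl)&(S[:,1]<yh)&(S[:,2]>zl)&(S[:,2]<zh)]
    q=m(-.05,.05,-.3,.0,-.01,.03); 
    h,e=np.histogram(q[(q[:,1]<-.18)&(q[:,1]>-.24)][:,1],15); 
    bins=np.arange(-.24,-.18,.004);print(n,"edge",[(round(l,3),round(float(np.median(t[:,2])),3)) for l in bins if len(t:=q[(q[:,1]>l)&(q[:,1]<l+.004)])])
    q=m(-.05,.05,.08,.2,-.01,.06);bins=np.arange(.08,.18,.004);print("stop",[(round(l,3),round(float(np.median(t[:,2])),3)) for l in bins if len(t:=q[(q[:,1]>l)&(q[:,1]<l+.004)])])
    q=m(-.2,-.072,-.2,.08,.009,.016);print("plate",np.percentile(q,[1,99],axis=0).round(3))
    q=m(.062,.075,-.3,.3,.028,.033);print("wall",np.percentile(q,[1,99],axis=0).round(3))
    q=m(-.075,-.062,-.3,.3,.028,.033);print("wall",np.percentile(q,[1,99],axis=0).round(3))
    q=m(-.16,-.075,-.2,.08,.056,.075);print("leverarm",len(q),np.percentile(q,[2,50,98],axis=0).round(3))
E
```

```text
top edge [(np.float64(-0.24), -0.001), (np.float64(-0.236), -0.0), (np.float64(-0.232), -0.0), (np.float64(-0.228), -0.001), (np.float64(-0.224), -0.0), (np.float64(-0.22), -0.001), (np.float64(-0.216), -0.001), (np.float64(-0.212), 0.012), (np.float64(-0.208), 0.012), (np.float64(-0.204), 0.011), (np.float64(-0.2), 0.011), (np.float64(-0.196), 0.012), (np.float64(-0.192), 0.012), (np.float64(-0.188), 0.012), (np.float64(-0.184), 0.012)]
stop [(np.float64(0.08), 0.012), (np.float64(0.084), 0.011), (np.float64(0.088), 0.012), (np.float64(0.092), 0.012), (np.float64(0.096), 0.008), (np.float64(0.1), 0.01), (np.float64(0.104), 0.009), (np.float64(0.108), 0.009), (np.float64(0.112), 0.009), (np.float64(0.116), 0.009), (np.float64(0.12), 0.009), (np.float64(0.124), 0.009), (np.float64(0.128), 0.008), (np.float64(0.132), 0.025), (np.float64(0.136), 0.05), (np.float64(0.14), 0.05), (np.float64(0.144), 0.05), (np.float64(0.148), 0.01), (np.float64(0.152), 0.01), (np.float64(0.156), 0.002), (np.float64(0.16), 0.0), (np.float64(0.164), 0.0), (np.float64(0.168), 0.001), (np.float64(0.172), 0.00
[... 952 characters left out ...]
0.112), 0.009), (np.float64(0.116), 0.009), (np.float64(0.12), 0.008), (np.float64(0.124), 0.008), (np.float64(0.128), 0.009), (np.float64(0.132), 0.009), (np.float64(0.136), 0.049), (np.float64(0.14), 0.05), (np.float64(0.144), 0.05), (np.float64(0.148), 0.009), (np.float64(0.152), 0.009), (np.float64(0.156), 0.008), (np.float64(0.16), -0.0), (np.float64(0.164), 0.0), (np.float64(0.168), -0.0), (np.float64(0.172), -0.0), (np.float64(0.176), 0.0)]
plate [[-0.178 -0.158  0.009]
 [-0.085  0.006  0.016]]
wall [[ 0.063 -0.204  0.028]
 [ 0.073  0.189  0.033]]
wall [[-0.073 -0.205  0.028]
 [-0.062  0.155  0.033]]
leverarm 288 [[-0.158 -0.126  0.057]
 [-0.124 -0.088  0.066]
 [-0.077  0.074  0.072]]
```

View pics/za.png

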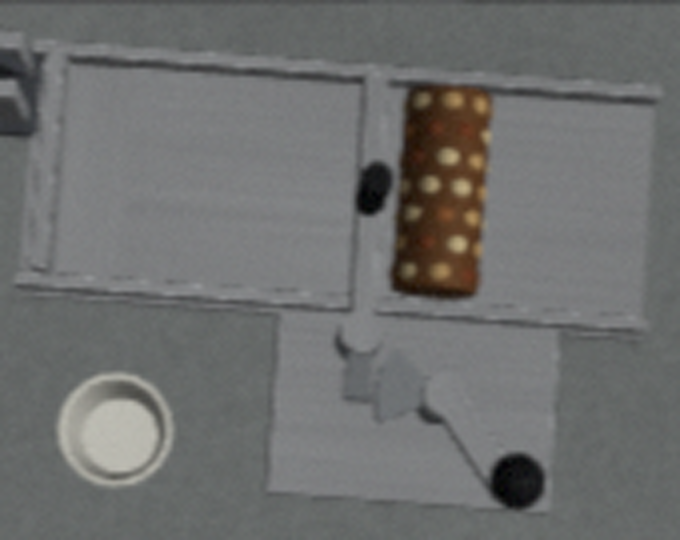

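View pics/zb.png

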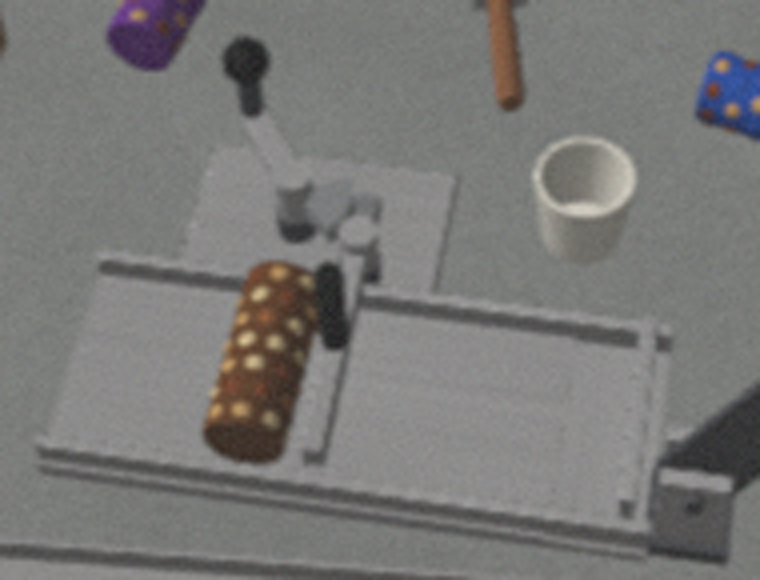

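```bash
cat >> h.py <<'E'
yw=-.0757;X=np.array([np.cos(yw),np.sin(yw)]);Y=np.array([-np.sin(yw),np.cos(yw)]);O=np.array([.6141,-.0249])
def toS(p): 
    d=np.asarray(p)[...,:2]-O; return np.concatenate([np.stack([d@X,d@Y],-1),np.asarray(p)[...,2:]],-1)
def toW(s): return O+s[0]*X+s[1]*Y
E
python3 - <<'E'
from h import *
for n,pts in (("top",[(359,238),(360,239),(341,223),(340,222)]),("scene",[(278,247),(279,248),(294,257),(295,258)])):
    c=dict(np.load(n+"0.npz"));W=cloud(c)
    for u,v in pts: print(n,u,v,np.round(W[v,u],3),np.round(toS(W[v,u]),3))
for nm,p in dict(ball=(.4392,-.114,.116),post=(.6005,-.0418,.12),log=(.6075,-.0839,.04),pad=(.4413,.352,.12),cup=(.471,.1014,0)).items(): print(nm,toS(p).round(4))
E
```

```text
top 359 238 [ 0.489 -0.078  0.069] [-0.121 -0.062  0.069]
top 360 239 [ 0.487 -0.08   0.07 ] [-0.123 -0.065  0.07 ]
top 341 223 [ 0.523 -0.039  0.064] [-0.09  -0.021  0.064]
top 340 222 [ 0.526 -0.037  0.062] [-0.087 -0.018  0.062]
scene 278 247 [ 0.5   -0.079  0.068] [-0.109 -0.062  0.068]
scene 279 248 [ 0.5   -0.076  0.064] [-0.109 -0.06   0.064]
scene 294 257 [ 0.524 -0.036  0.063] [-0.089 -0.018  0.063]
scene 295 258 [ 0.526 -0.033  0.062] [-0.087 -0.015  0.062]
ball [-0.1677 -0.1021  0.116 ]
post [-0.0123 -0.0179  0.12  ]
log [-0.0021 -0.0593  0.04  ]
pad [-0.2008  0.3628  0.12  ]
cup [-0.1522  0.1151  0.    ]
```

```bash
python3 - <<'E'
from h import *
for n in("top","scene"):
    c=dict(np.load(n+"0.npz"));W=cloud(c).reshape(-1,3);W=W[np.isfinite(W[:,0])];S=toS(W)
    q=S[(S[:,0]>-.18)&(S[:,0]<-.095)&(S[:,1]>-.12)&(S[:,1]<-.04)]
    for zl,zh in((.05,.064),(.064,.0685),(.0685,.074),(.074,.09)):
        t=q[(q[:,2]>zl)&(q[:,2]<zh)]
        print(n,zl,len(t),np.percentile(t,[5,50,95],axis=0).round(4).tolist())
    im=np.zeros((85,85),np.uint8)
    t=q[(q[:,2]>.055)];im=np.zeros((480,480,3),np.uint8)
    for p in t:
        k=int(np.clip((p[2]-.05)/.03*255,0,255)); cv2.circle(im,(int((p[0]+.18)*5600),int((-.04-p[1])*5600)),4,(k,255-k,128 if p[2]<.075 else 0),-1)
    cv2.imwrite(f"pics/lev_{n}.png",im)
E
python3 -c "
import cv2,numpy as np
cv2.imwrite('pics/lev.png',np.hstack([cv2.resize(cv2.imread('pics/lev_%s.png'%n),(400,400)) for n in('top','scene')]))"
```

```text
top 0.05 80 [[-0.1482, -0.0786, 0.0502], [-0.1181, -0.0479, 0.0519], [-0.1005, -0.0408, 0.0624]]
top 0.064 100 [[-0.1608, -0.0975, 0.0649], [-0.1322, -0.0764, 0.0675], [-0.1118, -0.0584, 0.0683]]
top 0.0685 136 [[-0.1587, -0.0951, 0.0686], [-0.1363, -0.0786, 0.0699], [-0.1131, -0.0623, 0.0725]]
top 0.074 2 [[-0.157, -0.094, 0.0741], [-0.1439, -0.0842, 0.0747], [-0.1307, -0.0744, 0.0753]]
scene 0.05 74 [[-0.1471, -0.095, 0.0505], [-0.1137, -0.0542, 0.054], [-0.1037, -0.0415, 0.0631]]
scene 0.064 85 [[-0.1629, -0.0974, 0.0649], [-0.1354, -0.0793, 0.0673], [-0.1098, -0.0575, 0.0684]]
scene 0.0685 90 [[-0.1636, -0.1009, 0.0688], [-0.1354, -0.0767, 0.07], [-0.1123, -0.0574, 0.0726]]
scene 0.074 25 [[-0.1671, -0.1057, 0.0749], [-0.1614, -0.0989, 0.0812], [-0.1591, -0.094, 0.0872]]
```

View pics/lev.png

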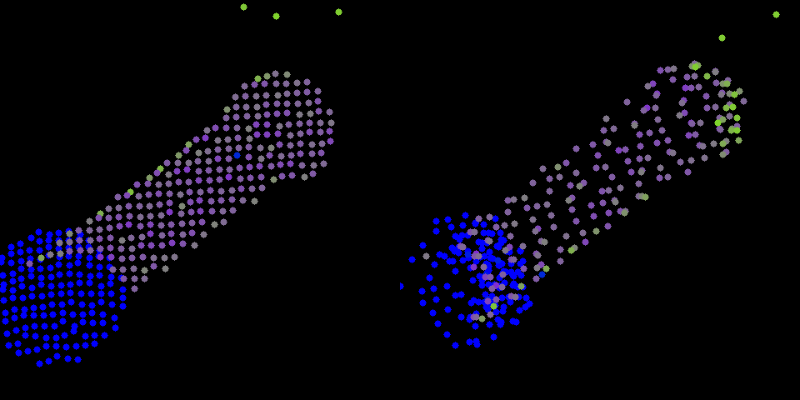

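```bash
cat >> h.py <<'E'
from scipy.spatial.transform import Rotation as Ro
def plan(wps):
    "wps: list of (x,y,z,yaw); prints rows relative to the present pose"
    from cell import robot
    s=robot.observe();p=np.array(s["tool_pos"]);R=Ro.from_euler("xyz",s["tool_rot"])
    print("at",p.round(4),np.round(s["tool_rot"],4),"F",np.round(s["contact_force"],1),"open",round(float(s["opening"]),4),"t",s["time"])
    for x,y,z,w in wps:
        D=R.inv()*Ro.from_euler("xyz",[np.pi,0,w]);rv=D.as_rotvec()/(np.pi/2);t=R.inv().apply(np.array([x,y,z])-p)/.3
        print(np.round(np.r_[rv,t],3).tolist())
E
python3 - <<'E'
from h import *
b=toW((-.1677,-.1021));print(b)
plan([(.30,-.30,.227,.42),(b[0],b[1],.2,.56)])
E
```

```text
[ 0.43915868 -0.11402483]
at [ 0.1495 -0.5029  0.2261] [-3.1403e+00 -1.0000e-04  2.8870e-01] F [-0.3 -0.1 -0.4] open 0.0923 t 0.1
[-0.001, -0.0, -0.084, 0.674, -0.505, -0.002]
[-0.001, -0.0, -0.173, 1.295, -0.968, 0.089]
```

>>> arm_command:
  motion:
    - [[0, 0, -0.084, 0.674, -0.505, 0, 0.3], [0, 0, -0.084, 0.674, -0.505, 0, 0.3], [0, 0, -0.084, 0.674, -0.505, 0, 0.3], [0, 0, -0.084, 0.674, -0.505, 0, 0.3], [0, 0, -0.084, 0.674, -0.505, 0, 0.3], [0, 0, -0.084, 0.674, -0.505, 0, 0.3]]

```text
time: 0.7
tool_pos: [0.3024, -0.2959, 0.2266]
tool_rot: [-3.14, -0.001, 0.427]
contact_force: [-1.8, 0.1, -0.4]
opening: 0.06
```

```bash
python3 - <<'E'
from h import *
plan([(.4392,-.114,.165,.56)])
E
```

```text
at [ 0.3024 -0.2959  0.2266] [-3.140e+00 -1.200e-03  4.265e-01] F [-1.8  0.1 -0.4] open 0.06 t 0.7
[-0.001, -0.001, -0.085, 0.666, -0.363, 0.207]
```

>>> arm_command:
  motion:
    - [[0, 0, -0.085, 0.666, -0.363, 0.207, 0.3], [0, 0, -0.085, 0.666, -0.363, 0.207, 0.3], [0, 0, -0.085, 0.666, -0.363, 0.207, 0.3], [0, 0, -0.085, 0.666, -0.363, 0.207, 0.3], [0, 0, -0.085, 0.666, -0.363, 0.207, 0.3], [0, 0, -0.085, 0.666, -0.363, 0.207, 0.3], [0, 0, -0.085, 0.666, -0.363, 0.207, 0.3]]

```text
time: 1.4
tool_pos: [0.438, -0.1194, 0.1642]
tool_rot: [-3.141, 0.001, 0.556]
contact_force: [0.1, -0.6, 0.3]
opening: 0.0598
```

```bash
python3 - <<'E'
from h import *
plan([(.4392,-.114,.100,.56)])
E
```

```text
at [ 0.438  -0.1194  0.1642] [-3.141e+00  1.100e-03  5.561e-01] F [ 0.1 -0.6  0.3] open 0.0598 t 1.4
[-0.0, 0.001, -0.002, 0.013, -0.013, 0.214]
```

>>> arm_command:
  motion:
    - [[0, 0, 0, 0, 0, 0.1, 0.3], [0, 0, 0, 0, 0, 0.214, 0.3], [0, 0, 0, 0, 0, 0.214, 0.3], [0, 0, 0, 0, 0, 0.214, 0.3]]

```text
time: 1.8
tool_pos: [0.4378, -0.1206, 0.101]
tool_rot: [-3.141, 0.001, 0.553]
contact_force: [0.3, -0.1, -0.1]
opening: 0.0597
```

```bash
python3 - <<'E'
from h import *
plan([(.4392,-.114,.100,.56)])
E
```

```text
at [ 0.4378 -0.1206  0.101 ] [-3.1413e+00  5.0000e-04  5.5250e-01] F [ 0.3 -0.1 -0.1] open 0.0597 t 1.8
[-0.0, 0.0, -0.005, 0.016, -0.016, 0.003]
```

>>> arm_command:
  motion:
    - [[0, 0, -0.005, 0.016, -0.016, 0.003, 0.3], [0, 0, -0.005, 0.016, -0.016, 0.003, -0.5], [0, 0, -0.005, 0.016, -0.016, 0.003, -0.5], [0, 0, -0.005, 0.016, -0.016, 0.003, -0.5], [0, 0, -0.005, 0.016, -0.016, 0.003, -0.5], [0, 0, -0.005, 0.016, -0.016, 0.003, -0.5]]
  grip_force: 8

```text
time: 2.4
tool_pos: [0.4399, -0.1131, 0.0998]
tool_rot: [3.141, -0.0, 0.562]
contact_force: [-0.1, -0.7, 1.7]
opening: 0.0293
```

```bash
python3 - <<'E'
from h import *
plan([])
from cell import robot
c=robot.read_camera("scene");I=c["image"][200:345,205:395,::-1];cv2.imwrite("pics/g1.png",cv2.resize(I,None,fx=4,fy=4))
pv=toW((-.118,-.066));print(pv)
th0=.199
w=[]
for th in np.linspace(th0,1.66,9)[1:]:
    a=np.radians(205)+th; q=toW((-.118+.06*np.cos(a),-.066+.06*np.sin(a)))
    w.append((q[0],q[1],.100,.553+.0+th-th0))
plan(w)
E
```

```text
at [ 0.4399 -0.1131  0.0998] [ 3.1408e+00 -1.0000e-04  5.6220e-01] F [-0.1 -0.7  1.7] open 0.0293 t 2.4
[ 0.49144651 -0.08178691]
at [ 0.4399 -0.1131  0.0998] [ 3.1408e+00 -1.0000e-04  5.6210e-01] F [-1.1 -1.2  2.2] open 0.0288 t 2.45
[0.0, -0.0, -0.11, 0.004, 0.039, -0.001]
[0.0, -0.0, -0.227, 0.014, 0.074, -0.001]
[0.0, 0.0, -0.343, 0.03, 0.107, -0.001]
[0.0, 0.0, -0.459, 0.052, 0.136, -0.001]
[0.0, 0.0, -0.576, 0.078, 0.161, -0.001]
[0.0, 0.0, -0.692, 0.109, 0.181, -0.001]
[0.0, 0.0, -0.808, 0.143, 0.195, -0.001]
[0.0, 0.0, -0.924, 0.179, 0.202, -0.001]
```

View pics/g1.png

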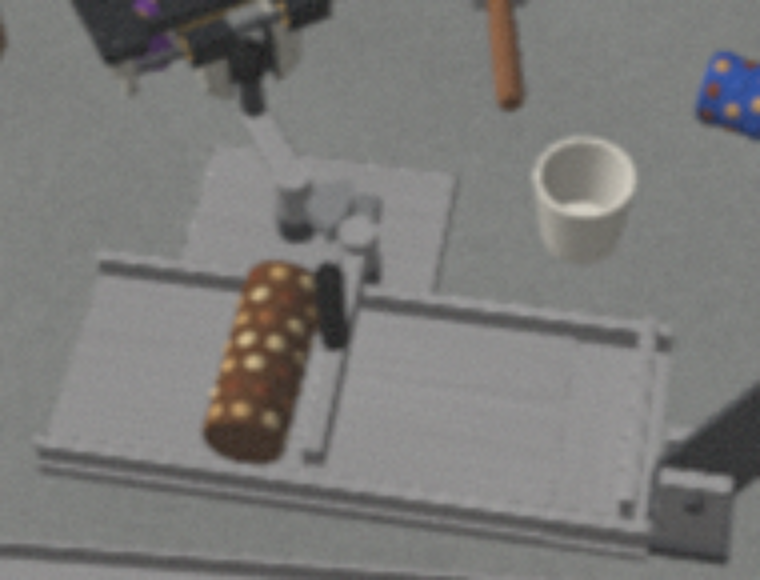

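>>> arm_command:
  motion:
    - [[0, 0, -0.055, 0.001, 0.02, 0, -0.5], [0, 0, -0.11, 0.004, 0.039, 0, -0.5], [0, 0, -0.168, 0.009, 0.057, 0, -0.5], [0, 0, -0.227, 0.014, 0.074, 0, -0.5], [0, 0, -0.285, 0.022, 0.091, 0, -0.5], [0, 0, -0.343, 0.03, 0.107, 0, -0.5], [0, 0, -0.401, 0.04, 0.122, 0, -0.5], [0, 0, -0.459, 0.052, 0.136, 0, -0.5]]

```text
time: 3.25
tool_pos: [0.4739, -0.1386, 0.0997]
tool_rot: [-3.139, -0.0, 1.287]
contact_force: [-3.9, 1.9, 6.1]
opening: 0.0292
```

```bash
python3 - <<'E'
from h import *
th0=.199
w=[]
for th in np.linspace(th0,1.66,17)[9:]:
    a=np.radians(205)+th; q=toW((-.118+.06*np.cos(a),-.066+.06*np.sin(a)))
    w.append((q[0],q[1],.100,.553+.0+th-th0))
plan(w)
E
```

```text
at [ 0.4739 -0.1386  0.0997] [-3.1395e+00 -3.0000e-04  1.2871e+00] F [-3.9  1.9  6.1] open 0.0292 t 3.25
[-0.001, -0.0, -0.056, -0.001, 0.022, -0.001]
[-0.001, -0.0, -0.114, 0.002, 0.04, -0.001]
[-0.001, -0.0, -0.172, 0.006, 0.058, -0.001]
[-0.001, -0.0, -0.23, 0.012, 0.075, -0.001]
[-0.001, -0.0, -0.288, 0.019, 0.092, -0.001]
[-0.001, -0.001, -0.346, 0.028, 0.108, -0.001]
[-0.001, -0.001, -0.405, 0.038, 0.123, -0.001]
[-0.001, -0.001, -0.463, 0.05, 0.137, -0.001]
```

>>> arm_command:
  motion:
    - [[0, 0, -0.056, 0, 0.022, 0, -0.5], [0, 0, -0.114, 0.002, 0.04, 0, -0.5], [0, 0, -0.172, 0.006, 0.058, 0, -0.5], [0, 0, -0.23, 0.012, 0.075, 0, -0.5], [0, 0, -0.288, 0.019, 0.092, 0, -0.5], [0, 0, -0.346, 0.028, 0.108, 0, -0.5], [0, 0, -0.405, 0.038, 0.123, 0, -0.5], [0, 0, -0.463, 0.05, 0.137, 0, -0.5]]

```text
time: 4.05
tool_pos: [0.5168, -0.1348, 0.0995]
tool_rot: [-3.139, -0.004, 2.014]
contact_force: [-5.9, 5.2, 8.5]
opening: 0.0292
```

```bash
python3 - <<'E'
from h import *
from cell import robot
c=robot.read_camera("scene");I=c["image"][200:345,205:395,::-1];cv2.imwrite("pics/g2.png",cv2.resize(I,None,fx=4,fy=4))
plan([])
s=robot.observe();q=toS(np.array(s["tool_pos"]));d=q[:2]-[-.118,-.066];print(q,np.hypot(*d),np.arctan2(d[1],d[0])+2*np.pi-np.radians(205))
E
```

```text
at [ 0.5174 -0.1345  0.0995] [-3.1398 -0.0039  2.0195] F [-5.1  6.   8.3] open 0.0294 t 4.1
[-0.08810556 -0.11655154  0.09953579] 0.058729344317193455 1.6685103696928159
```

View pics/g2.png

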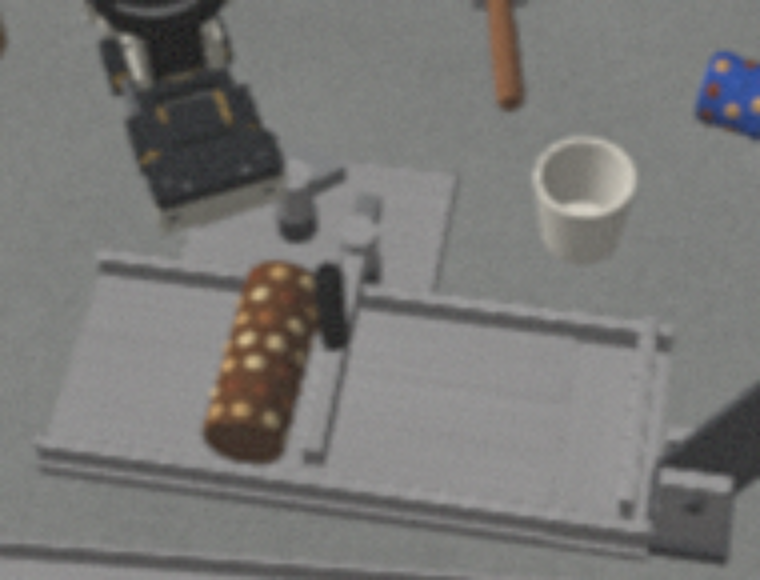

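>>> arm_command:
  motion:
    - [[0, 0, -0.02, 0.003, 0.014, 0, -0.5], [0, 0, -0.02, 0.003, 0.014, 0, -0.5], [0, 0, -0.02, 0.003, 0.014, 0, -0.5], [0, 0, -0.02, 0.003, 0.014, 0, -0.5]]

```text
time: 4.5
tool_pos: [0.5177, -0.134, 0.0994]
tool_rot: [-3.134, -0.004, 2.042]
contact_force: [-14.3, -3.3, 10.1]
opening: 0.029
```

>>> arm_command:
  motion:
    - [[0, 0, 0, 0, 0, 0, 0.3], [0, 0, 0, 0, 0, 0, 0.3], [0, 0, 0, 0, 0, 0, 0.3], [0, 0, 0, 0, 0, -0.15, 0.3], [0, 0, 0, 0, 0, -0.3, 0.3], [0, 0, 0, 0, 0, -0.3, 0.3], [0, 0, 0, 0, 0, -0.3, 0.3]]

```text
time: 5.2
tool_pos: [0.5223, -0.1338, 0.1903]
tool_rot: [3.14, 0.002, 2.042]
contact_force: [-0.0, -0.6, 0.3]
opening: 0.0598
```

```bash
python3 - <<'E'
from h import *
from cell import robot
c=robot.read_camera("scene");I=c["image"][200:345,205:395,::-1];cv2.imwrite("pics/g3.png",cv2.resize(I,None,fx=4,fy=4))
S=toS(cloud(c)).reshape(-1,3)
q=S[(S[:,0]>-.14)&(S[:,0]<-.05)&(S[:,1]>-.16)&(S[:,1]<-.07)&(S[:,2]>.116)&(S[:,2]<.134)];print(len(q),q.mean(0),q.min(0),q.max(0))
g=toW((-.0123,-.018));print(g);plan([(g[0],g[1],.19,yw)])
E
```

```text
109 [-0.08305508 -0.11421254  0.12525058] [-0.1010274  -0.12972508  0.11604961] [-0.07205123 -0.10131118  0.13394056]
[ 0.60047393 -0.04191823]
at [ 0.5215 -0.1335  0.189 ] [-3.1413e+00 -3.0000e-04  2.0420e+00] F [ 0.2 -0.1 -0.9] open 0.06 t 5.25
[-0.0, 0.0, 1.348, 0.152, 0.373, -0.003]
```

View pics/g3.png

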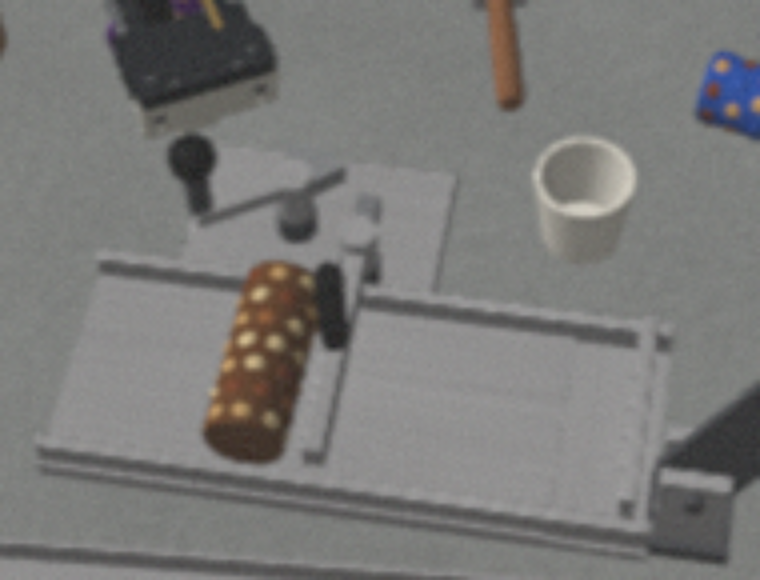

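>>> arm_command:
  motion:
    - [[0, 0, 0.7, 0.152, 0.373, 0, 0.2], [0, 0, 0.7, 0.152, 0.373, 0, 0.2], [0, 0, 0.7, 0.152, 0.373, 0, 0.2], [0, 0, 0.7, 0.152, 0.373, 0, 0.2], [0, 0, 0.7, 0.152, 0.373, 0, 0.2], [0, 0, 0.7, 0.152, 0.373, 0, 0.2], [0, 0, 0.7, 0.152, 0.373, 0, 0.2], [0, 0, 0.7, 0.152, 0.373, 0, 0.2]]

```text
time: 6.05
tool_pos: [0.5999, -0.042, 0.1872]
tool_rot: [-3.138, 0.002, 0.937]
contact_force: [-0.8, -0.2, 0.7]
opening: 0.0555
```

>>> arm_command:
  motion:
    - [[0, 0, 0.648, 0, 0, 0, 0.2], [0, 0, 0.648, 0, 0, 0, 0.2], [0, 0, 0.648, 0, 0, 0, 0.2], [0, 0, 0.648, 0, 0, 0, 0.2], [0, 0, 0.648, 0, 0, 0, 0.2], [0, 0, 0.648, 0, 0, 0, 0.2], [0, 0, 0.648, 0, 0, 0, 0.2], [0, 0, 0.648, 0, 0, 0, 0.2]]

```text
time: 6.85
tool_pos: [0.5999, -0.0421, 0.1874]
tool_rot: [-3.141, 0.004, -0.077]
contact_force: [-0.8, -0.9, -0.7]
opening: 0.055
```

```bash
python3 - <<'E'
from h import *
g=toW((-.0123,-.018));plan([(g[0],g[1],.086,yw)])
E
```

```text
at [ 0.5999 -0.0421  0.1874] [-3.1412  0.0035 -0.0766] F [-0.8 -0.9 -0.7] open 0.055 t 6.85
[-0.0, 0.002, -0.001, 0.003, -0.001, 0.338]
```

>>> arm_command:
  motion:
    - [[0, 0, 0, 0.003, -0.001, 0.15, 0.2], [0, 0, 0, 0.003, -0.001, 0.3, 0.2], [0, 0, 0, 0.003, -0.001, 0.338, 0.2], [0, 0, 0, 0.003, -0.001, 0.338, -0.7], [0, 0, 0, 0.003, -0.001, 0.338, -0.7], [0, 0, 0, 0.003, -0.001, 0.338, -0.7], [0, 0, 0, 0.003, -0.001, 0.338, -0.7], [0, 0, 0, 0.003, -0.001, 0.338, -0.7]]
  grip_force: 12

```text
time: 7.65
tool_pos: [0.6023, -0.0422, 0.0894]
tool_rot: [3.141, -0.002, -0.075]
contact_force: [-0.3, -0.4, 0.2]
opening: 0.0196
```

```bash
cat > arc.py <<'E'
from h import *
import sys
a0,a1,n=map(float,sys.argv[1:4])
w=[]
for a in np.linspace(a0,a1,int(n)+1)[1:]:
    q=toW((-.0875+.075*np.cos(a),-.0185+.075*np.sin(a)))
    w.append((q[0],q[1],.086,yw+a))
plan(w)
from cell import robot
p=toS(np.array(robot.observe()["tool_pos"]));print("S",p,np.arctan2(p[1]+.0185,p[0]+.0875))
E
python3 arc.py 0 .85 8
```

```text
at [ 0.6023 -0.0422  0.0894] [ 3.1412e+00 -2.3000e-03 -7.5400e-02] F [-0.3 -0.4  0.2] open 0.0196 t 7.65
[0.0, -0.001, -0.067, -0.008, -0.025, 0.011]
[0.0, -0.001, -0.135, -0.012, -0.052, 0.011]
[0.0, -0.001, -0.203, -0.019, -0.077, 0.011]
[0.001, -0.001, -0.27, -0.029, -0.102, 0.011]
[0.001, -0.001, -0.338, -0.041, -0.126, 0.011]
[0.001, -0.001, -0.406, -0.056, -0.148, 0.011]
[0.001, -0.001, -0.473, -0.073, -0.168, 0.011]
[0.001, -0.001, -0.541, -0.092, -0.187, 0.011]
S [-0.01049479 -0.01816102  0.08942079] 0.004402029544038688
```

>>> arm_command:
  motion:
    - [[0, 0, -0.067, -0.006, -0.026, 0, -0.7], [0, 0, -0.135, -0.01, -0.052, 0, -0.7], [0, 0, -0.203, -0.018, -0.077, 0, -0.7], [0, 0, -0.27, -0.028, -0.102, 0, -0.7], [0, 0, -0.338, -0.04, -0.126, 0, -0.7], [0, 0, -0.406, -0.056, -0.148, 0, -0.7], [0, 0, -0.473, -0.073, -0.168, 0, -0.7], [0, 0, -0.541, -0.092, -0.187, 0, -0.7]]

```text
time: 8.45
tool_pos: [0.5807, 0.0168, 0.0893]
tool_rot: [3.138, -0.005, 0.778]
contact_force: [5.6, 3.2, -1.4]
opening: 0.0176
```

```bash
python3 arc.py .85 1.55 8
```

```text
at [0.5807 0.0168 0.0893] [ 3.1377 -0.0051  0.7784] F [ 5.6  3.2 -1.4] open 0.0176 t 8.45
[0.003, -0.003, -0.053, -0.008, -0.023, 0.011]
[0.003, -0.003, -0.109, -0.01, -0.045, 0.011]
[0.003, -0.003, -0.164, -0.015, -0.066, 0.011]
[0.003, -0.003, -0.22, -0.021, -0.087, 0.011]
[0.003, -0.003, -0.276, -0.03, -0.107, 0.011]
[0.003, -0.003, -0.332, -0.04, -0.127, 0.01]
[0.003, -0.002, -0.387, -0.052, -0.145, 0.01]
[0.004, -0.002, -0.443, -0.065, -0.163, 0.01]
S [-0.03642383  0.03910172  0.08933459] 0.845371051818993
```

>>> arm_command:
  motion:
    - [[0, 0, -0.053, -0.004, -0.022, 0, -0.7], [0, 0, -0.109, -0.008, -0.045, 0, -0.7], [0, 0, -0.164, -0.014, -0.066, 0, -0.7], [0, 0, -0.22, -0.021, -0.087, 0, -0.7], [0, 0, -0.276, -0.03, -0.107, 0, -0.7], [0, 0, -0.332, -0.04, -0.127, 0, -0.7], [0, 0, -0.387, -0.052, -0.145, 0, -0.7], [0, 0, -0.443, -0.065, -0.163, 0, -0.7]]

```text
time: 9.25
tool_pos: [0.532, 0.0399, 0.0893]
tool_rot: [3.137, -0.004, 1.474]
contact_force: [3.8, 10.8, 1.0]
opening: 0.0178
```

```bash
python3 arc.py 1.55 1.6 1
```

```text
at [0.532  0.0399 0.0893] [ 3.1367 -0.0041  1.4738] F [ 3.8 10.8  1. ] open 0.0178 t 9.25
[0.003, -0.003, -0.032, -0.007, -0.01, 0.011]
S [-0.08679684  0.05843083  0.08933016] 1.5616564760599967
```

>>> arm_command:
  motion:
    - [[0, 0, -0.02, -0.007, -0.008, 0, -0.7], [0, 0, -0.02, -0.007, -0.008, 0, -0.7], [0, 0, -0.02, -0.007, -0.008, 0, 0], [0, 0, -0.02, -0.007, -0.008, 0, 0], [0, 0, -0.02, -0.007, -0.008, 0, 0], [0, 0, -0.02, -0.007, -0.008, -0.15, 0], [0, 0, -0.02, -0.007, -0.008, -0.3, 0], [0, 0, -0.02, -0.007, -0.008, -0.4, 0]]

```text
time: 10.05
tool_pos: [0.5281, 0.035, 0.2111]
tool_rot: [3.139, 0.0, 1.501]
contact_force: [0.0, 0.7, 0.1]
opening: 0.0458
```

```bash
python3 - <<'E'
from h import *
from cell import robot
c=robot.read_camera("scene");cv2.imwrite("pics/g4.png",c["image"][:,:,::-1])
S=toS(cloud(c)).reshape(-1,3)
q=S[(S[:,0]>-.115)&(S[:,0]<-.06)&(S[:,1]>.0)&(S[:,1]<.13)&(S[:,2]>.045)&(S[:,2]<.056)];print(len(q),q.mean(0),cv2.fitLine(q[:,:2].astype(np.float32),cv2.DIST_HUBER,0,.01,.01).ravel())
q=S[(S[:,0]>-.07)&(S[:,0]<.07)&(S[:,1]>-.12)&(S[:,1]<.02)&(S[:,2]>.055)&(S[:,2]<.07)];print("log",len(q),q.mean(0))
plan([])
E
```

```text
280 [-0.0855184   0.06605898  0.05130668] [ 0.00388641 -0.99999243 -0.08551175  0.07637493]
log 590 [ 0.00229707 -0.05748185  0.05988159]
at [0.5302 0.0349 0.2155] [3.1313e+00 3.0000e-04 1.5011e+00] F [ 1.9 -0.2  4.1] open 0.046 t 10.1
```

View pics/g4.png

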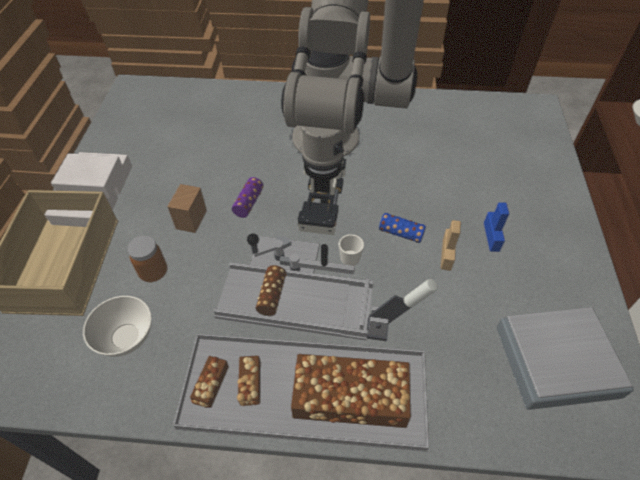

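```bash
python3 - <<'E'
from h import *
from cell import robot
for n in("top","scene"):
    c=robot.read_camera(n) if n=="top" else dict(np.load("scene0.npz"))
    W=cloud(c).reshape(-1,3);W=W[np.isfinite(W[:,0])]
    q=W[(W[:,0]>.37)&(W[:,0]<.5)&(W[:,1]>.31)&(W[:,1]<.4)]
    for zl,zh in((.044,.055),(.112,.128)):
        t=q[(q[:,2]>zl)&(q[:,2]<zh)];print(n,zl,len(t),t.mean(0).round(4),t.min(0).round(3),t.max(0).round(3),cv2.minAreaRect((t[:,:2]*1000).astype(np.float32)))
    S=toS(W);k=S[(abs(S[:,0])<.06)&(S[:,1]>.165)&(S[:,1]<.4)&(S[:,2]>.055)]
    for z in np.arange(.06,.24,.03):
        t=k[(k[:,2]>z)&(k[:,2]<z+.03)]
        if len(t):print("knife",z.round(2),t.min(0).round(3),t.max(0).round(3))
plan([(.4413,.352,.2,1.485)])
E
```

```text
top 0.044 386 [0.4403 0.3489 0.0497] [0.39  0.332 0.044] [0.49  0.37  0.055] ((440.134765625, 350.92523193359375), (29.19805908203125, 99.70701599121094), 82.88636016845703)
top 0.112 209 [0.4401 0.3505 0.1195] [0.42  0.338 0.112] [0.46  0.364 0.125] ((440.138427734375, 351.3029479980469), (23.537864685058594, 40.00785827636719), 85.11762237548828)
knife 0.06 [0.021 0.182 0.06 ] [0.06  0.247 0.09 ]
knife 0.09 [0.042 0.19  0.09 ] [0.049 0.258 0.12 ]
knife 0.12 [0.033 0.207 0.12 ] [0.049 0.257 0.15 ]
knife 0.15 [0.032 0.22  0.15 ] [0.059 0.272 0.18 ]
knife 0.18 [0.032 0.258 0.18 ] [0.058 0.292 0.21 ]
knife 0.21 [0.032 0.272 0.21 ] [0.06  0.305 0.23 ]
scene 0.044 185 [0.4617 0.3487 0.0495] [0.391 0.335 0.044] [0.493 0.364 0.055] ((441.818603515625, 352.0190734863281), (27.839908599853516, 101.45032501220703), 86.23262023925781)
scene 0.112 130 [0.4438 0.3529 0.1193] [0.42  0.341 0.112] [0.463 0.364 0.125] ((441.2450866699219, 352.97637939453125), (22.138225555419922, 42.86502456665039), 86.97335815429688)
knife 0.06 [0.026 0.181 0.06 ] [0.06  0.248 0.09 ]
knife 0.09 [0.041 0.195 0.09 ] [0.051 0.262 0.12 ]
knife 0.12 [0.041 0.209 0.12 ] [0.059 0.273 0.15 ]
knife 0.15 [0.038 0.222 0.15 ] [0.06  0.284 0.18 ]
knife 0.18 [0.035 0.262 0.18 ] [0.06  0.299 0.21 ]
knife 0.21 [0.033 0.275 0.21 ] [0.06  0.307 0.23 ]
at [0.5298 0.0349 0.2128] [3.1327e+00 3.0000e-04 1.5011e+00] F [-0.  -0.3  0. ] open 0.0457 t 10.15
[0.006, 0.0, 0.01, 1.034, -0.368, 0.039]
```

>>> arm_command:
  motion:
    - [[0.006, 0, 0.01, 0.9, -0.32, 0.035, 0.5], [0.006, 0, 0.01, 0.9, -0.32, 0.035, 0.5], [0.006, 0, 0.01, 0.9, -0.32, 0.035, 0.5], [0.006, 0, 0.01, 0.9, -0.32, 0.035, 0.5], [0.006, 0, 0.01, 0.9, -0.32, 0.035, 0.5], [0.006, 0, 0.01, 0.9, -0.32, 0.035, 0.5], [0.006, 0, 0.01, 0.9, -0.32, 0.035, 0.5], [0.006, 0, 0.01, 0.9, -0.32, 0.035, 0.5]]

```text
time: 10.95
tool_pos: [0.4499, 0.3114, 0.1965]
tool_rot: [-3.131, 0.002, 1.488]
contact_force: [-0.6, -0.9, 0.4]
opening: 0.0692
```

```bash
python3 - <<'E'
from h import *
plan([(.4408,.352,.15,1.486)])
E
```

```text
at [0.4499 0.3114 0.1965] [-3.1308e+00  1.7000e-03  1.4876e+00] F [-0.6 -0.9  0.4] open 0.0692 t 10.95
[-0.007, 0.001, 0.001, 0.133, -0.04, 0.155]
```

>>> arm_command:
  motion:
    - [[-0.006, 0, 0, 0.133, -0.04, 0.1, 0.5], [-0.006, 0, 0, 0.133, -0.04, 0.155, 0.5], [-0.006, 0, 0, 0.133, -0.04, 0.155, 0.5], [-0.006, 0, 0, 0.133, -0.04, 0.155, 0.5], [-0.006, 0, 0, 0.133, -0.04, 0.155, 0.5]]

```text
time: 11.45
tool_pos: [0.4428, 0.3513, 0.1523]
tool_rot: [3.14, -0.001, 1.484]
contact_force: [-0.5, -0.5, 0.0]
opening: 0.0689
```

```bash
python3 - <<'E'
from h import *
plan([(.4408,.352,.073,1.486)])
E
```

```text
at [0.4428 0.3513 0.1523] [ 3.1400e+00 -7.0000e-04  1.4839e+00] F [-0.5 -0.5  0. ] open 0.0689 t 11.45
[0.001, -0.0, -0.001, 0.002, -0.007, 0.264]
```

>>> arm_command:
  motion:
    - [[0.001, 0, 0, 0.002, -0.007, 0.13, 0.5], [0.001, 0, 0, 0.002, -0.007, 0.264, 0.5], [0.001, 0, 0, 0.002, -0.007, 0.264, 0.5], [0.001, 0, 0, 0.002, -0.007, 0.264, -0.3], [0.001, 0, 0, 0.002, -0.007, 0.264, -0.3], [0.001, 0, 0, 0.002, -0.007, 0.264, -0.3], [0.001, 0, 0, 0.002, -0.007, 0.264, -0.3], [0.001, 0, 0, 0.002, -0.007, 0.264, -0.3]]
  grip_force: 30

```text
time: 12.25
tool_pos: [0.4403, 0.3535, 0.0735]
tool_rot: [3.141, -0.002, 1.486]
contact_force: [0.3, 0.7, 7.2]
opening: 0.0403
```

>>> arm_command:
  motion:
    - [[0, 0, 0, 0, 0, -0.05, -0.3], [0, 0, 0, 0, 0, -0.15, -0.3], [0, 0, 0, 0, 0, -0.3, -0.3], [0, 0, 0, 0, 0, -0.45, -0.3], [0, 0, 0, 0, 0, -0.45, -0.3], [0, 0, 0, 0, 0, -0.45, -0.3]]

```text
time: 12.85
tool_pos: [0.4397, 0.353, 0.2076]
tool_rot: [-3.141, -0.001, 1.486]
contact_force: [-0.3, 0.6, -3.3]
opening: 0.0402
```

```bash
python3 - <<'E'
from h import *
from cell import robot
c=robot.read_camera("scene");cv2.imwrite("pics/g5.png",c["image"][:,:,::-1])
t=toW((0,-.145));print(t)
plan([(.5,.2,.21,1.495),(t[0],t[1],.21,1.495)])
E
```

```text
[ 0.60313398 -0.16948474]
at [0.439  0.3526 0.206 ] [-3.1385e+00  1.3000e-03  1.4858e+00] F [-0.1  0.6 -2.6] open 0.0402 t 12.9
[-0.002, 0.001, -0.006, -0.49, 0.246, -0.013]
[-0.002, 0.001, -0.006, -1.688, 0.693, -0.013]
```

View pics/g5.png

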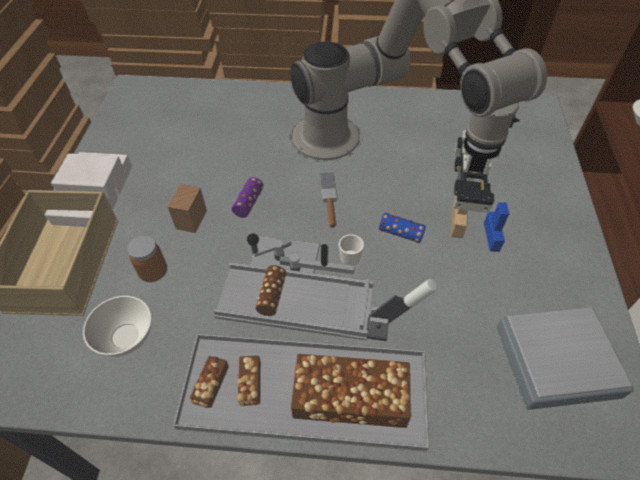

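>>> arm_command:
  motion:
    - [[0, 0, -0.006, -0.15, 0.07, -0.1, -0.3], [0, 0, -0.006, -0.3, 0.13, -0.12, -0.3], [0, 0, -0.006, -0.45, 0.19, -0.12, -0.3], [0, 0, -0.006, -0.6, 0.25, -0.12, -0.3], [0, 0, -0.006, -0.75, 0.31, -0.12, -0.3], [0, 0, -0.006, -0.9, 0.37, -0.12, -0.3], [0, 0, -0.006, -0.95, 0.39, -0.12, -0.3], [0, 0, -0.006, -0.95, 0.39, -0.12, -0.3]]

```text
time: 13.7
tool_pos: [0.5318, 0.0569, 0.2407]
tool_rot: [-3.136, 0.001, 1.491]
contact_force: [-0.3, -0.2, -2.8]
opening: 0.0402
```

```bash
python3 - <<'E'
from h import *
t=toW((0,-.145));plan([(t[0],t[1],.24,1.495)])
E
```

```text
at [0.5318 0.0569 0.2407] [-3.1360e+00  6.0000e-04  1.4912e+00] F [-0.3 -0.2 -2.8] open 0.0402 t 13.7
[-0.004, 0.0, -0.002, -0.733, 0.297, 0.001]
```

>>> arm_command:
  motion:
    - [[-0.003, 0, -0.002, -0.15, 0.06, 0, -0.3], [-0.003, 0, -0.002, -0.3, 0.12, 0, -0.3], [-0.003, 0, -0.002, -0.45, 0.18, 0, -0.3], [-0.003, 0, -0.002, -0.6, 0.24, 0, -0.3], [-0.003, 0, -0.002, -0.733, 0.297, 0, -0.3], [-0.003, 0, -0.002, -0.733, 0.297, 0, -0.3], [-0.003, 0, -0.002, -0.733, 0.297, 0, -0.3], [-0.003, 0, -0.002, -0.733, 0.297, 0, -0.3]]

```text
time: 14.5
tool_pos: [0.6041, -0.1645, 0.2419]
tool_rot: [3.14, -0.001, 1.5]
contact_force: [-0.3, 0.1, -2.8]
opening: 0.0398
```

```bash
python3 - <<'E'
from h import *
from cell import robot
for n in("scene","top"):
    c=robot.read_camera(n);
    I=c["image"][:,:,::-1]
    I=I[180:345,195:395] if n=="scene" else I[120:290,240:440]
    cv2.imwrite(f"pics/g6{n}.png",cv2.resize(I,None,fx=3,fy=3))
t=toW((0,-.145));plan([(t[0],t[1],.12,1.495)])
E
python3 -c "
import cv2,numpy as np
a=[cv2.imread('pics/g6%s.png'%n)[:495,:600] for n in('scene','top')];cv2.imwrite('pics/g6.png',cv2.resize(np.hstack(a),(800,330)))"
```

```text
at [ 0.6043 -0.1647  0.2427] [ 3.1390e+00 -5.0000e-04  1.5007e+00] F [-0.8  0.5 -2.1] open 0.0398 t 14.6
[0.002, -0.0, 0.004, -0.016, -0.004, 0.409]
```

View pics/g6.png

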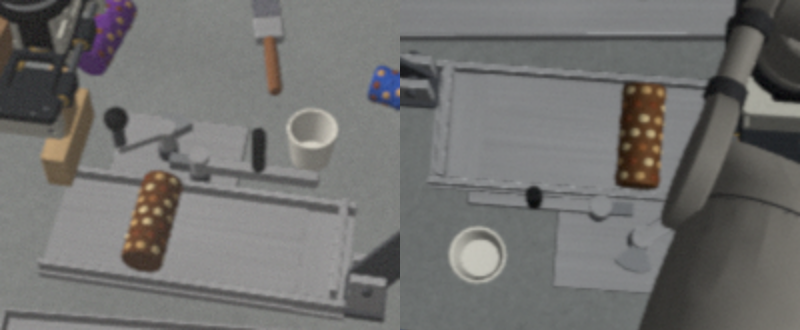

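>>> arm_command:
  motion:
    - [[0.002, 0, 0.004, -0.016, -0.004, 0.13, -0.3], [0.002, 0, 0.004, -0.016, -0.004, 0.26, -0.3], [0.002, 0, 0.004, -0.016, -0.004, 0.38, -0.3], [0.002, 0, 0.004, -0.016, -0.004, 0.41, -0.3], [0.002, 0, 0.004, -0.016, -0.004, 0.41, -0.3], [0.002, 0, 0.004, -0.016, -0.004, 0.41, -0.3]]

```text
time: 15.2
tool_pos: [0.6045, -0.1716, 0.1219]
tool_rot: [3.138, 0.001, 1.493]
contact_force: [-0.1, -0.7, -2.6]
opening: 0.04
```

```bash
python3 - <<'E'
from h import *
from cell import robot
c=robot.read_camera("scene")
W=cloud(c).reshape(-1,3);W=W[np.isfinite(W[:,0])];S=toS(W)
q=S[(abs(S[:,0])<.09)&(S[:,1]>-.19)&(S[:,1]<-.1)&(S[:,2]>.033)&(S[:,2]<.105)]
print(len(q),np.percentile(q,[2,50,98],axis=0).round(3))
I=c["image"][180:345,195:395,::-1];cv2.imwrite("pics/g7.png",cv2.resize(I,None,fx=3,fy=3))
t=toW((0,-.145));plan([(t[0],t[1],.088,1.495)])
E
```

```text
574 [[-0.086 -0.158  0.051]
 [ 0.02  -0.133  0.084]
 [ 0.052 -0.106  0.101]]
at [ 0.6046 -0.1718  0.1223] [3.1375e+00 1.5000e-03 1.4926e+00] F [ 0.5 -0.3 -1.9] open 0.0395 t 15.25
[0.003, 0.001, -0.002, 0.007, -0.006, 0.114]
```

View pics/g7.png

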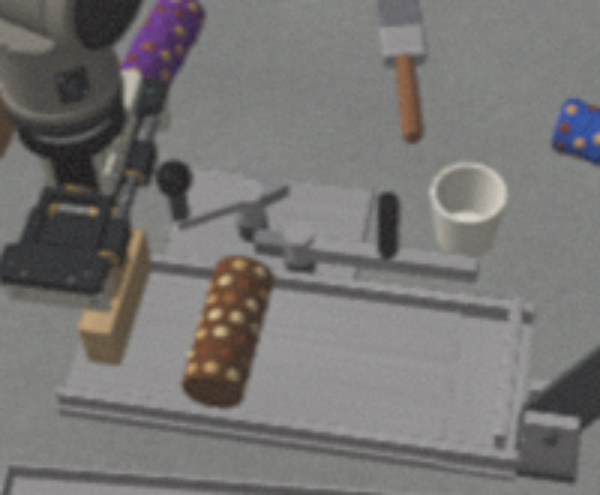

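>>> arm_command:
  motion:
    - [[0.003, 0, -0.002, 0.007, -0.006, 0.06, -0.3], [0.003, 0, -0.002, 0.007, -0.006, 0.114, -0.3], [0.003, 0, -0.002, 0.007, -0.006, 0.114, -0.3], [0.003, 0, -0.002, 0.007, -0.006, 0.114, -0.3], [0.003, 0, -0.002, 0.007, -0.006, 0.114, -0.3]]

```text
time: 15.75
tool_pos: [0.6023, -0.1697, 0.0871]
tool_rot: [-3.139, 0.001, 1.495]
contact_force: [-0.1, 0.2, -1.5]
opening: 0.0399
```

```bash
cat > st.py <<'E'
from h import *
from cell import robot
import sys
plan([])
p=toS(np.array(robot.observe()["tool_pos"]));print("S tool",p.round(4))
c=robot.read_camera("scene")
W=cloud(c).reshape(-1,3);W=W[np.isfinite(W[:,0])];S=toS(W);C=c["image"].reshape(-1,3)[np.isfinite(cloud(c).reshape(-1,3)[:,0])].astype(int)
m=(abs(S[:,0])<.062)&(S[:,1]>p[1]+.01)&(S[:,1]<.157)&(S[:,2]>.045)&(S[:,2]<.068)&(C[:,0]-C[:,2]>20)
q=S[m]
# keep the log: dark brown -> points beyond paddle front
q=q[q[:,1]>p[1]+.018]
if len(q)>20: 
    # circle fit along y,z with r=25 via least squares
    from scipy.optimize import least_squares
    f=lambda v:np.hypot(q[:,1]-v[0]-v[2]*q[:,0],q[:,2]-v[1])-.025
    r=least_squares(f,[q[:,1].mean(),.037,0],loss="soft_l1",f_scale=.002);print("log y,z,slope",r.x.round(4),"x",q[:,0].min().round(3),q[:,0].max().round(3),len(q))
if len(sys.argv)>1: cv2.imwrite(sys.argv[1],cv2.resize(c["image"][180:345,195:395,::-1],None,fx=3,fy=3))
E
python3 st.py
```

```text
at [ 0.6023 -0.1697  0.0871] [-3.1391e+00  9.0000e-04  1.4952e+00] F [-0.1  0.2 -1.5] open 0.0399 t 15.75
S tool [-0.0008 -0.1453  0.0871]
log y,z,slope [-0.0584  0.0368 -0.016 ] x -0.061 0.059 801
```

>>> arm_command:
  motion:
    - [[0, 0, 0, 0.04, 0.002, -0.003, -0.3], [0, 0, 0, 0.073, 0.002, -0.003, -0.3], [0, 0, 0, 0.1, 0.002, -0.003, -0.3], [0, 0, 0, 0.12, 0.002, -0.003, -0.3], [0, 0, 0, 0.133, 0.002, -0.003, -0.3], [0, 0, 0, 0.143, 0.002, -0.003, -0.3], [0, 0, 0, 0.15, 0.002, -0.003, -0.3], [0, 0, 0, 0.157, 0.002, -0.003, -0.3]]

```text
time: 16.6
tool_pos: [0.6058, -0.1226, 0.0864]
tool_rot: [-3.137, 0.0, 1.495]
contact_force: [0.0, 0.3, -2.2]
opening: 0.0397
```

```bash
python3 st.py pics/g8.png
```

```text
at [ 0.6058 -0.1226  0.0864] [-3.137e+00  4.000e-04  1.495e+00] F [ 0.   0.3 -2.2] open 0.0397 t 16.6
S tool [-0.0009 -0.0981  0.0864]
log y,z,slope [-0.0571  0.0368 -0.0148] x -0.062 0.058 806
```

View pics/g8.png

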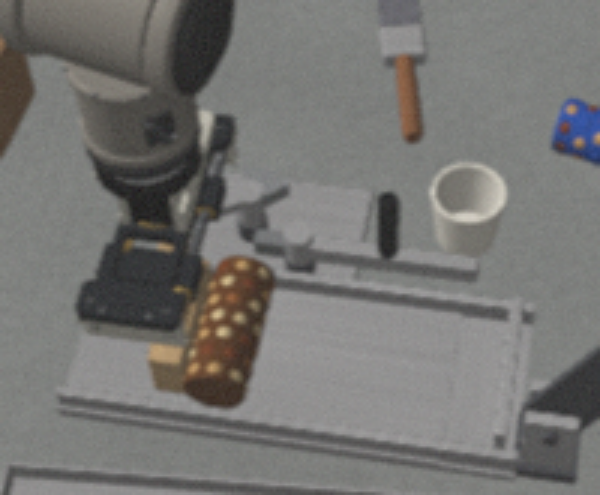

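>>> arm_command:
  motion:
    - [[0, 0, 0, 0.007, 0.002, -0.002, -0.3], [0, 0, 0, 0.016, 0.002, -0.002, -0.3], [0, 0, 0, 0.025, 0.002, -0.002, -0.3], [0, 0, 0, 0.035, 0.002, -0.002, -0.3], [0, 0, 0, 0.045, 0.002, -0.002, -0.3], [0, 0, 0, 0.055, 0.002, -0.002, -0.3], [0, 0, 0, 0.065, 0.002, -0.002, -0.3], [0, 0, 0, 0.075, 0.002, -0.002, -0.3]]

```text
time: 17.45
tool_pos: [0.6081, -0.0998, 0.087]
tool_rot: [-3.137, 0.0, 1.495]
contact_force: [-0.2, -0.4, -2.5]
opening: 0.0398
```

```bash
python3 st.py
```

```text
at [ 0.6081 -0.0998  0.087 ] [-3.1369e+00  1.0000e-04  1.4953e+00] F [-0.2 -0.4 -2.5] open 0.0398 t 17.45
S tool [-0.0003 -0.0752  0.087 ]
log y,z,slope [-0.0342  0.0367 -0.0218] x -0.06 0.059 799
```

>>> arm_command:
  motion:
    - [[0, 0, 0, 0.012, 0, 0, -0.3], [0, 0, 0, 0.025, 0, 0, -0.3], [0, 0, 0, 0.038, 0, 0, -0.3], [0, 0, 0, 0.051, 0, 0, -0.3], [0, 0, 0, 0.064, 0, 0, -0.3], [0, 0, 0, 0.077, 0, 0, -0.3], [0, 0, 0, 0.09, 0, 0, -0.3], [0, 0, 0, 0.103, 0, 0, -0.3]]

```text
time: 18.3
tool_pos: [0.6104, -0.069, 0.087]
tool_rot: [-3.137, 0.0, 1.495]
contact_force: [-0.4, -0.0, -2.3]
opening: 0.04
```

```bash
python3 st.py
```

```text
at [ 0.6104 -0.069   0.087 ] [-3.1369e+00  1.0000e-04  1.4952e+00] F [-0.4 -0.  -2.3] open 0.04 t 18.3
S tool [-0.0003 -0.0442  0.087 ]
log y,z,slope [-0.0034  0.0367 -0.0049] x -0.061 0.058 802
```

>>> arm_command:
  motion:
    - [[0, 0, 0, 0.014, 0, 0, -0.3], [0, 0, 0, 0.029, 0, 0, -0.3], [0, 0, 0, 0.044, 0, 0, -0.3], [0, 0, 0, 0.06, 0, 0, -0.3], [0, 0, 0, 0.076, 0, 0, -0.3], [0, 0, 0, 0.092, 0, 0, -0.3], [0, 0, 0, 0.108, 0, 0, -0.3], [0, 0, 0, 0.124, 0, 0, -0.3]]

```text
time: 19.15
tool_pos: [0.6133, -0.0318, 0.087]
tool_rot: [-3.137, 0.0, 1.495]
contact_force: [-0.4, 0.2, -2.5]
opening: 0.0398
```

```bash
python3 st.py
```

```text
at [ 0.6133 -0.0318  0.087 ] [-3.1369e+00  1.0000e-04  1.4952e+00] F [-0.4  0.2 -2.5] open 0.0398 t 19.15
S tool [-0.0003 -0.0069  0.087 ]
log y,z,slope [ 0.0337  0.0367 -0.0137] x -0.06 0.059 791
```

>>> arm_command:
  motion:
    - [[0, 0, 0, 0.016, 0, 0, -0.3], [0, 0, 0, 0.033, 0, 0, -0.3], [0, 0, 0, 0.05, 0, 0, -0.3], [0, 0, 0, 0.067, 0, 0, -0.3], [0, 0, 0, 0.084, 0, 0, -0.3], [0, 0, 0, 0.101, 0, 0, -0.3], [0, 0, 0, 0.118, 0, 0, -0.3], [0, 0, 0, 0.135, 0, 0, -0.3]]

```text
time: 20.0
tool_pos: [0.6163, 0.0086, 0.087]
tool_rot: [-3.137, 0.0, 1.495]
contact_force: [-0.4, -0.5, -2.3]
opening: 0.04
```

```bash
python3 st.py pics/g9.png
```

```text
at [0.6163 0.0086 0.087 ] [-3.1369e+00  1.0000e-04  1.4952e+00] F [-0.4 -0.5 -2.3] open 0.04 t 20.0
S tool [-0.0003  0.0336  0.087 ]
log y,z,slope [ 0.074   0.0365 -0.0082] x -0.06 0.059 720
```

View pics/g9.png

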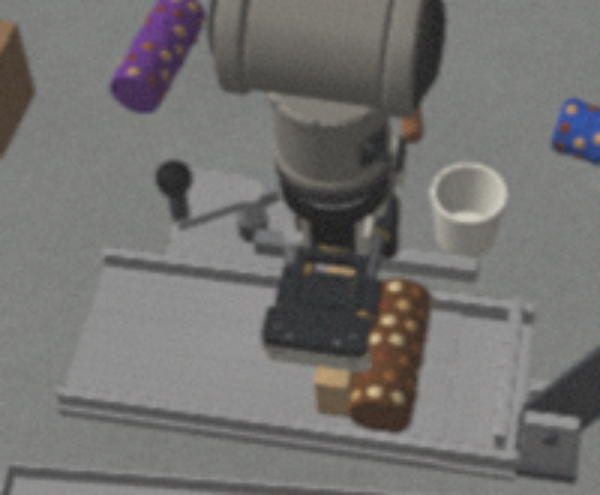

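>>> arm_command:
  motion:
    - [[0, 0, 0, 0.018, 0, 0, -0.3], [0, 0, 0, 0.036, 0, 0, -0.3], [0, 0, 0, 0.054, 0, 0, -0.3], [0, 0, 0, 0.072, 0, 0, -0.3], [0, 0, 0, 0.09, 0, 0, -0.3], [0, 0, 0, 0.108, 0, 0, -0.3], [0, 0, 0, 0.126, 0, 0, -0.3], [0, 0, 0, 0.14, 0, 0, -0.3]]

```text
time: 20.85
tool_pos: [0.6194, 0.0506, 0.087]
tool_rot: [-3.137, 0.0, 1.495]
contact_force: [-0.1, -0.2, -2.3]
opening: 0.0401
```

```bash
python3 st.py
```

```text
at [0.6194 0.0506 0.087 ] [-3.1368  0.      1.4954] F [-0.1 -0.2 -2.3] open 0.0401 t 20.85
S tool [-0.0004  0.0757  0.087 ]
log y,z,slope [0.1167 0.0367 0.002 ] x -0.06 0.06 681
```

Now over the step, slowly.

>>> arm_command:
  motion:
    - [[0, 0, 0, 0.01, 0, 0, -0.3], [0, 0, 0, 0.02, 0, 0, -0.3], [0, 0, 0, 0.03, 0, 0, -0.3], [0, 0, 0, 0.037, 0, 0, -0.3], [0, 0, 0, 0.042, 0, 0, -0.3], [0, 0, 0, 0.042, 0, 0, -0.3]]

```text
time: 21.5
tool_pos: [0.6204, 0.0628, 0.087]
tool_rot: [-3.137, 0.0, 1.495]
contact_force: [1.2, -0.2, -2.5]
opening: 0.0397
```

```bash
python3 st.py pics/g10.png
```

```text
at [0.6204 0.0628 0.087 ] [-3.1369e+00  1.0000e-04  1.4953e+00] F [ 1.2 -0.2 -2.5] open 0.0397 t 21.5
S tool [-0.0004  0.0879  0.087 ]
log y,z,slope [0.1371 0.0336 0.0014] x -0.059 0.059 727
```

View pics/g10.png

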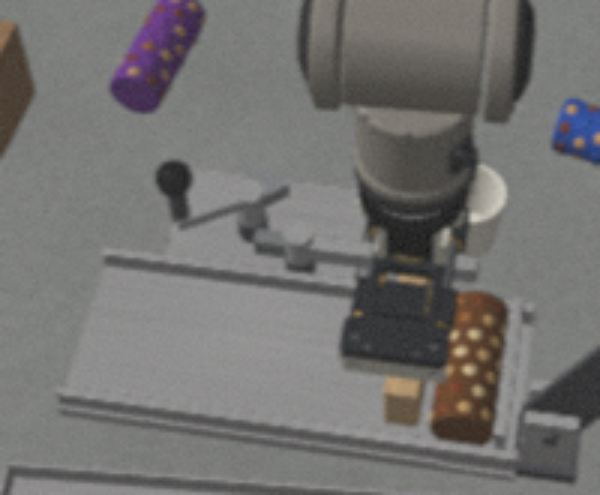

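>>> arm_command:
  motion:
    - [[0, 0, 0, 0.008, 0, 0, -0.3], [0, 0, 0, 0.01, 0, 0.003, -0.3], [0, 0, 0, 0.01, 0, 0.006, -0.3], [0, 0, 0, 0.01, 0, 0.006, -0.3], [0, 0, 0, 0.01, 0, 0.006, -0.3]]

```text
time: 22.05
tool_pos: [0.6206, 0.0657, 0.0855]
tool_rot: [-3.137, -0.0, 1.495]
contact_force: [-1.3, 0.5, 1.2]
opening: 0.0398
```

```bash
python3 st.py
```

```text
at [0.6206 0.0657 0.0855] [-3.1371e+00 -1.0000e-04  1.4952e+00] F [-1.3  0.5  1.2] open 0.0398 t 22.05
S tool [-0.0003  0.0909  0.0855]
log y,z,slope [ 0.1375  0.0337 -0.0081] x -0.058 0.06 679
```

>>> arm_command:
  motion:
    - [[0, 0, 0, 0, 0, 0, 0], [0, 0, 0, 0, 0, 0, 0.3], [0, 0, 0, 0, 0, 0, 0.3], [0, 0, 0, 0, 0, 0, 0.3], [0, 0, 0, 0, 0, -0.05, 0.3], [0, 0, 0, 0, 0, -0.15, 0.3], [0, 0, 0, 0, 0, -0.3, 0.3], [0, 0, 0, 0, 0, -0.45, 0.3]]

```text
time: 22.9
tool_pos: [0.6208, 0.0655, 0.2212]
tool_rot: [-3.135, 0.0, 1.495]
contact_force: [0.1, -0.6, -0.1]
opening: 0.0596
```

>>> arm_command:
  motion:
    - [[0, 0, 0, -0.1, 0, -0.1, 0.3], [0, 0, 0, -0.25, -0.1, -0.15, 0.3], [0, 0, 0, -0.4, -0.2, -0.15, 0.3], [0, 0, 0, -0.55, -0.3, -0.15, 0.3], [0, 0, 0, -0.7, -0.4, -0.15, 0.3], [0, 0, 0, -0.8, -0.5, -0.15, 0.3], [0, 0, 0, -0.8, -0.5, -0.15, 0.3], [0, 0, 0, -0.8, -0.5, -0.15, 0.3]]

```text
time: 23.7
tool_pos: [0.453, -0.1635, 0.2664]
tool_rot: [-3.138, 0.0, 1.492]
contact_force: [-0.1, 0.0, -0.1]
opening: 0.0596
```

```bash
python3 - <<'E'
from h import *
from cell import robot
plan([])
for n in("scene","top"):
    c=robot.read_camera(n);cv2.imwrite(f"pics/f{n}.png",c["image"][:,:,::-1])
    W=cloud(c).reshape(-1,3);k=np.isfinite(W[:,0]);S=toS(W[k])
    def b(nm,xl,xh,yl,yh,zl,zh):
        t=S[(S[:,0]>xl)&(S[:,0]<xh)&(S[:,1]>yl)&(S[:,1]<yh)&(S[:,2]>zl)&(S[:,2]<zh)]
        if len(t):print(n,nm,len(t),t.mean(0).round(4),cv2.minAreaRect((t[:,:2]*1000).astype(np.float32)))
    b("handle",-.05,.05,.06,.12,.12,.14)
    b("block",-.07,.07,.06,.107,.056,.068)
    b("log",-.07,.07,.11,.157,.052,.064)
    b("gatebar",-.115,-.06,0,.14,.046,.056)
    b("ball",-.13,-.05,-.16,-.07,.118,.134)
    b("cup",-.2,-.1,.07,.16,.056,.068)
    t=W[k];
    for nm,lo,hi,zl,zh in(("jar",(.48,-.46),(.62,-.34),.1,.11),("carton",(.3,-.4),(.45,-.27),.088,.1)):
        q=t[(t[:,0]>lo[0])&(t[:,0]<hi[0])&(t[:,1]>lo[1])&(t[:,1]<hi[1])&(t[:,2]>zl)&(t[:,2]<zh)];print(nm,len(q),q.mean(0).round(3) if len(q) else "")
E
```

```text
at [ 0.453  -0.1635  0.2664] [-3.1376e+00  4.0000e-04  1.4919e+00] F [-0.1  0.  -0.1] open 0.0596 t 23.7
scene handle 172 [0.0027 0.0926 0.1304] ((0.5224456787109375, 92.13643646240234), (21.886119842529297, 42.52506637573242), 89.93325805664062)
scene block 217 [0.0215 0.0947 0.0613] ((-0.4416542053222656, 92.31680297851562), (100.76690673828125, 27.873455047607422), 0.45913416147232056)
scene log 613 [0.0035 0.1374 0.0568] ((0.7386093139648438, 137.11058044433594), (37.0744743347168, 118.24335479736328), 89.99468231201172)
scene gatebar 280 [-0.0854  0.0673  0.0517] ((-86.38455200195312, 66.33782958984375), (132.07369995117188, 17.613079071044922), 89.99757385253906)
scene ball 100 [-0.0841 -0.1144  0.1252] ((-85.70606994628906, -114.82704162597656), (25.1722354888916, 27.683868408203125), 31.258636474609375)
scene cup 148 [-0.1524  0.1148  0.0609] ((-151.8023681640625, 116.3851318359375), (61.924259185791016, 63.7551155090332), 73.7578125)
jar 492 [ 0.553 -0.401  0.105]
carton 587 [ 0.378 -0.342  0.094]
top handle 207 [-0.002   0.0893  0.1312] ((-1.2479171752929688, 89.48468780517578), (21.70839500427246, 41.15178298950195), 89.65440368652344)
top block 293 [-0.0088  0.0878  0.0616] ((-1.001068115234375, 89.56248474121094), (99.82861328125, 27.981157302856445), 0.03548434376716614)
top log 755 [-0.0005  0.1342  0.0568] ((-0.4206695556640625, 134.70504760742188), (116.1702651977539, 39.47727966308594), 0.7109212279319763)
top gatebar 305 [-0.0882  0.0655  0.0524] ((-87.72431945800781, 65.5074462890625), (129.2755126953125, 14.543615341186523), 89.8222427368164)
top ball 147 [-0.0889 -0.1173  0.1262] ((-87.99376678466797, -117.8130111694336), (27.956575393676758, 28.05773162841797), 3.8265254497528076)
top cup 168 [-0.1515  0.1152  0.0613] ((-152.6378173828125, 114.14202880859375), (62.34048080444336, 60.18033218383789), 4.3155646324157715)
jar 342 [ 0.563 -0.411  0.104]
carton 528 [ 0.373 -0.33   0.094]
```

View pics/fscene.png

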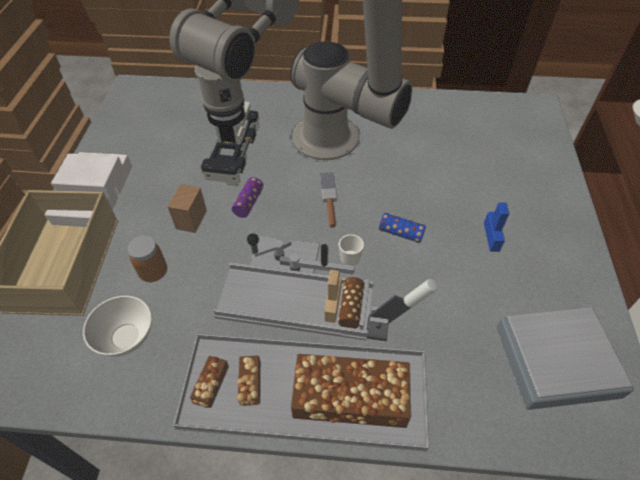

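View pics/ftop.png

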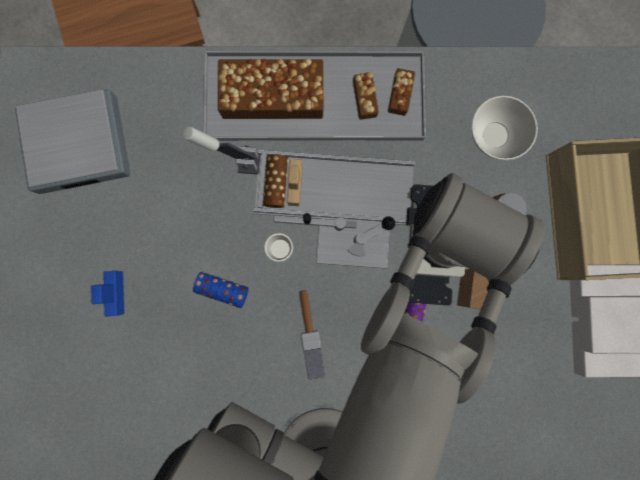

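```bash
python3 -c "
from cell import robot
print(robot.hand_in())"
```

```text
the job is handed in; nothing more can be done
None
```

The nut cutter is unlocked and loaded, and I handed the job in at about 24 s; the hand-in reports no verdict.

I turned the lock lever to its far stop while the gate was still shut, then swung the gate open alongside the track. I pushed the log with the paddle at about 3–6 cm/s until it dropped into the cradle. Then I let go of the paddle standing behind the log and moved the arm clear.

My last checks, from both cameras in station coordinates:

| Item | Measured | Required |
|---|---|---|
| Lock lever | ball about (-87, -116) mm, roughly 1.68 rad | beyond 1.5 rad |
| Gate | bar parallel to the track (about 1.57 rad) | beyond 1.4 rad |
| Log, along the track | about 136 mm | 125 to 141 mm |
| Log, off the middle | within 1 mm | within 12 mm |
| Log, squareness | within about 0.01 rad | 0.12 rad |
| Paddle, along the track | about 91 mm | 30 to 110 mm |
| Paddle, off the middle | within 1 mm | within 25 mm |
| Paddle, tilt | not measured; handle centred over block within 2 mm | 0.1 rad |

- **Bystanders:** the cup did not move. In the scene camera the jar and carton did not move either; the top camera put them 10–15 mm off because the arm partly hid them.
- **Camera disagreement:** the two cameras differ by about 3 mm on some positions, so I averaged them.
- **Paddle contact past the gate (step 3):** I inferred this from a steady 39 mm spacing between paddle and log after correcting for that camera offset. The wrist force was too small to confirm it.

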